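Proof-pull the hook rail and load it with cutlery baskets

ROBOT

A 6-joint arm with a two-finger parallel gripper is mounted at the origin on the work surface. World frame = base frame: x ahead of the robot, y to its left, z up, the work surface at z = 0. Lengths are in m, angles in rad, forces in N, time in s.
With the tool pointing down it reaches from about 0.375 to 0.9 m from the base axis. Payload 3.1 kg.
Tool frame: the origin (TCP) lies between the finger pads; the fingertips stand 19 mm ahead of it and the grasp point (between the pads) is the TCP; z points along the fingers, y is the line along which they close (so a half turn about z gives the same grasp; the last joint's range is limited). The gripper opens to 87 mm and grips with 3 to 60 N. Pads are 19 mm wide; open, the fingers measure 117 mm over their backs; the gripper's body (75 mm by 190 mm) begins 51 mm behind the grasp point.
Start: joints at [0.987, 0.527, 1.433, -0, 1.181, -0.178], TCP at [0.247, 0.574, 0.242] pointing down, gripper open.
Joint ranges: [-3.08, 3.08], [-0.75, 2.2], [0.22, 2.44], [-1.43, 4.57], [0, 2.65], [-2.85, 2.85]. Speed limits (rad/s): [2.79, 2.79, 3.14, 3.14, 3.14, 3.14].

INTERFACE

Orientations are given as a unit quaternion [x, y, z, w].
In Python, from rig import telemetry, viewer, hand_in gives the robot as it stands. The module is installed in compiled form; this text tells all that it offers.
- The arm moves only by the shell command python3 -m creep 'ROWS' [FORCE]. ROWS is JSON, a list of rows, each an object with "translation": the shift along the tool's x, y, z in mm, a list of three; "roll": the turn about the tool's z in degrees; "gripper": the finger opening in mm, from 0 to 87. In form: [{"translation": [tx, ty, tz], "roll": roll, "gripper": gripper}, ...]. A call has 1 to 5 rows; each row is the pose to reach, as a shift and turn from the pose commanded when the call began, along the tool's axes at that moment; what a row does not reach only later rows make up. A row lasts 1/12 s, in which the tool goes at most 41.7 mm and 7.16 degrees, less where a joint would pass 70% of its speed; a pose out of reach is approached as far as the arm can. A call with a gripper value outside its range is refused whole. The fingers move at their own pace and stop on an object; FORCE is the grip in N (left out, the last holds). Time passes only in rows, so rows that repeat a pose let the fingers close. It gives the time, the measured TCP pose, the force, the opening and the grip force at its end, in the units of the state.
- telemetry.get_obs(): the state, without advancing time (a new reading comes with each control period).
- viewer.camera(name): name is "scene" or "top" or "wrist"; returns the picture (384x512x3 uint8, blue, green, red); there is no depth.
- viewer.camera_info(name): a dict with "intrinsics" (3x3 intrinsics, pixels), "k1" (the pictures are not rectified: a ray, as slopes to the right and down, at radius r is drawn at 1 + k1 r^2 times it, then the intrinsics apply), "rvec" (rotation vector, rad) and "tvec" (3), from world to camera coordinates, as OpenCV has them; the wrist camera has in their place "hand_eye" (4x4, takes a point from camera to tool coordinates, whose origin is the TCP and whose axes are the flange's). Camera axes: x right, y down, z forward; pixel columns grow to the right and rows downward; lengths in m; the calibration is good to about 2 mm. A picture is of the moment at which its call begins: read the wrist's pose just before it. camera_info takes no time and is no camera call.
- hand_in(): hands the job in; it is judged then, once.
Trained networks look in the newest picture that a camera, given by its name, has taken for a name from the list of things; names that differ only in an ending like _2 or _b are one class to them, and where a whole thing is asked for, a point or a joint stands for the part that bears it (a point fixed in the world has none). Each returns a list of dicts, best first, with "p" (0 to 1); they miss things now and then, are a little off and sometimes report something else, mostly with a low value. They report only what shows in the picture. A call takes as long as a camera call.
- viewer.recognise(camera, thing): "bbox" ([left, top, width, height] in pixels, round what is visible of it).
The state is a dict: "time": time; "q": joint angles; "joint_velocities": joint speeds; "joint_torque": joint torques, N m; "position": TCP position; "tool_rot": TCP orientation; "ft_force": force on the tool from outside, world axes, zero at the start; "moment": the same for the moment, N m; "grip_width": finger opening in m; "grip_force": force on a finger pad.
Only numpy, scipy, OpenCV 4.12 (cv2) and the standard library are available. Lean on these libraries where they do the work, as an engineer would, in place of code of your own. Each camera call takes 0.05 s, during which the arm holds its last target. There are 200 camera calls.

TASK

First take the tea tin out of the pull gauge's way and stand it upright midway between the bowl and the soap dish; then proof-test the new hook rail: draw the gauge's black grip out until the pointer stands on the brass clip, hold it there for three seconds without pulling past it, and ease it back fully home rather than letting it snap. Only after that, hang every cutlery basket by its handle on the rail, one to a hook. Leave everything else where it stands.

Things in the scene. Friction and masses are not known exactly. Their poses are not given: they have to be found in the camera images.
- rail: Steel hook rail with three hooks, fixed, turned a little about z. Origin on the counter under the middle hook, in line with the crossbar; x away from the robot, y along the bar to the robot's left, z up. Crossbar 14 mm deep, 20 high, centre at x = 0, z = 182 mm, from y = -260 to 200 mm; an upright with a foot at each end. Hooks point to -x. The pull gauge is on the upright at y = -260 mm.
- hook0 (a point): Right-hand (y = -130 mm) hook: where the axis of a hung basket bar rests, 65 mm out from the crossbar, 175 mm up. Axes as rail. Two 8 mm prongs at y = +-28 mm, 48 mm free between them for the fingers; they rise to tips 40 mm further to -x (top 191 mm up) and back to the bar. A basket comes in from -x, bar over the tips, body below the prongs, handle legs outside them, and is lowered.
- hook1 (a point): Middle hook: where the axis of a hung basket bar rests, 65 mm out from the crossbar, 175 mm up. Axes as rail. Two 8 mm prongs at y = +-28 mm, 48 mm free between them for the fingers; they rise to tips 40 mm further to -x (top 191 mm up) and back to the bar. A basket comes in from -x, bar over the tips, body below the prongs, handle legs outside them, and is lowered.
- hook2 (a point): Left-hand (y = +130 mm) hook: where the axis of a hung basket bar rests, 65 mm out from the crossbar, 175 mm up. Axes as rail. Two 8 mm prongs at y = +-28 mm, 48 mm free between them for the fingers; they rise to tips 40 mm further to -x (top 191 mm up) and back to the bar. A basket comes in from -x, bar over the tips, body below the prongs, handle legs outside them, and is lowered.
- gauge (a joint): Draw of the pull gauge in m: 0 fully home, grows as the grip is pulled towards the rail's -x, stop at 0.100. A spring draws it home: about 2.4 N at 0 rising by 1.2 N per 10 mm (11 to 12 N at most when on the clip); let go far out it snaps back.
- gauge_grip (a point): Upper part of the gauge's upright black grip, a post 20 mm (along the pull) x 24 mm; top 122 mm, this point 105 mm above the counter; moves with the gauge. A 12 mm rod (top 66 mm up) runs from it back into the 34 mm spring tube (top 77 mm up), whose end is 82 mm behind the grip at home. Flat white scale strip on the left, 38 mm up.
- pointer (a point): Black pointer of the gauge, 4 mm wide, over the scale strip, 70 mm behind the grip and 34 mm to its left, 52 mm above the counter; moves with the gauge.
- clip (a point): Middle of the brass clip across the white scale strip (8 mm wide along the pull, fixed, 44 mm up): the mark for the pointer, 45 to 75 mm towards the robot from the pointer's home. Axes as rail. The pointer passes over it and is on it when both have the same x in the rail's frame (within 5 mm); 15 mm past it is an overpull.
- basket0: Loose grey plastic cutlery basket, 60 (x) x 100 (y) x 70 mm high, open on top, about 220 g. Rigid arch handle: wooden bar 12 mm thick along the basket's y axis, axis 134 mm above the underside, on two 6 mm steel legs at y = +-48 mm. Origin: centre of the underside, z up. Two or three such baskets, all alike; an absent one reads None.
- basket1: Loose grey plastic cutlery basket, 60 (x) x 100 (y) x 70 mm high, open on top, about 220 g. Rigid arch handle: wooden bar 12 mm thick along the basket's y axis, axis 134 mm above the underside, on two 6 mm steel legs at y = +-48 mm. Origin: centre of the underside, z up. Two or three such baskets, all alike; an absent one reads None.
- basket2: Loose grey plastic cutlery basket, 60 (x) x 100 (y) x 70 mm high, open on top, about 220 g. Rigid arch handle: wooden bar 12 mm thick along the basket's y axis, axis 134 mm above the underside, on two 6 mm steel legs at y = +-48 mm. Origin: centre of the underside, z up. Two or three such baskets, all alike; an absent one reads None.
- basket0_bar (a point): Middle of the handle bar of basket0, 134 mm above its underside; y along the bar.
- basket1_bar (a point): Middle of the handle bar of basket1, 134 mm above its underside; y along the bar.
- basket2_bar (a point): Middle of the handle bar of basket2, 134 mm above its underside; y along the bar.
- tin: Loose steel tea tin, a closed box 60 mm (its x) x 70 mm (its y), 62 mm high, with a slightly smaller lid (54 x 64 mm, the top 10 mm), bottom-heavy, about 250 g, standing at first in front of the gauge's grip. Origin: centre of the underside.
- bowl: White ceramic bowl, 80 mm across, 45 mm high, heavy; to be left in place. Origin: centre of the underside. Its y axis points to the soap dish, whose centre is 220 mm away.
- dish: White ceramic soap dish, rectangular, 70 x 70 mm, 30 mm high, 220 mm to the left of the bowl; to be left in place. Origin: centre of the underside.
- kettle: Bystander, to be left where it is. Origin: centre of the underside. Steel kettle, 156 mm across, 220 mm high, black handle at its -y side.
- mug: Bystander, to be left where it is. Origin: centre of the underside. Blue mug, 80 mm across, 90 mm high, handle at its +y side.
- soap: Bystander, to be left where it is. Origin: centre of the underside. Green washing-up bottle, 64 mm across, 190 mm high.

How it is judged:
By the outcome, as a careful person would: the job done as asked, in the order asked, and still so for the second after the job is handed in, with the robot touching nothing.
Of basket0, basket1, basket2 only 2 to 3 are there at a start; the rules pass over those that are not, and their reading is None.
At some moment in a run one of tin, basket0, basket1, basket2 may be knocked a few centimetres aside while the robot is not near it.
It also fails if it takes over 210 s, if anything falls off the work surface, if the arm or the gripper's body presses on something with over 40 N, if the wrist force passes 120 N, or if a joint passes its speed limit or range.

## Working session

There is one attempt and no reset: what is moved stays moved. The work goes in short steps, Python scripts to look and compute and a shell command to move; the robot and the scene stay as the last step left them, time stands still between calls to the robot, and variables do not carry over. Pictures are saved under pics/ and viewed, at most 14 in all, crops included, and the job is handed in when it is done.

```bash
mkdir -p pics
cat > h.py <<'E'
import numpy as np, cv2
from scipy.spatial.transform import Rotation as R
from rig import telemetry, viewer
def cam(n):
    i=viewer.camera_info(n);K=np.array(i["intrinsics"])
    if n=="wrist":
        o=telemetry.get_obs();T=np.eye(4);T[:3,:3]=R.from_quat(o["tool_rot"]).as_matrix();T[:3,3]=o["position"]
        C=T@np.array(i["hand_eye"]);Rw,c=C[:3,:3],C[:3,3]
    else:
        Rm=R.from_rotvec(np.ravel(i["rvec"])).as_matrix();Rw=Rm.T;c=-Rm.T@np.ravel(i["tvec"])
    return K,i["k1"],Rw,c
def pix2z(C,uv,z):
    K,k1,Rw,c=C
    uv=np.atleast_2d(np.array(uv,float))
    p=cv2.undistortPoints(uv[:,None],K,np.array([k1,0,0,0.]))[:,0]
    d=np.c_[p,np.ones(len(p))]@Rw.T
    z=np.broadcast_to(z,len(p))
    return c+d*((z-c[2])/d[:,2])[:,None]
def proj(C,P):
    K,k1,Rw,c=C
    r=Rw.T
    return cv2.projectPoints(np.atleast_2d(np.array(P,float)),cv2.Rodrigues(r)[0],-r@c,K,np.array([k1,0,0,0.]))[0][:,0]
def det(n,things):
    for t in things:
        for d in viewer.recognise(n,t)[:4]: print(n,t,np.round(d["bbox"],0),round(d["p"],2))
E
python3 - <<'E'
from h import *
for n in("top","scene"):
    im=viewer.camera(n);cv2.imwrite(f"pics/{n}0.png",cv2.resize(im,(800,600),interpolation=cv2.INTER_CUBIC));cv2.imwrite(f"/tmp/{n}0.png",im)
    C=cam(n);print(n,C[3],C[0].tolist(),C[1])
    det(n,["rail","gauge_grip","pointer","clip","basket0","tin","bowl","dish","kettle","mug","soap"] if n=="top" else ["gauge_grip","pointer","clip","basket0","tin"])
o=telemetry.get_obs();print(o["position"],R.from_quat(o["tool_rot"]).as_matrix().round(3),o["time"])
E
```

```text
top [ 0.43253677 -0.0524001   1.49761242] [[428.4876637926102, 0.0, 252.81829591025232], [0.0, 428.4876637926102, 184.4153782619228], [0.0, 0.0, 1.0]] -0.030141331817517412
top rail [187. 129. 159.  85.] 0.85
top gauge_grip [331. 175.  10.  24.] 0.42
top pointer [328. 169.  13.  35.] 0.68
top clip [105. 192.  42.  23.] 0.73
top basket0 [128. 156.  40.  20.] 0.69
top basket0 [158. 194.  35.  27.] 0.61
top basket0 [105. 194.  43.  22.] 0.6
top tin [326. 218.  20.  21.] 0.88
top bowl [259. 206.  26.  24.] 0.7
top dish [197. 208.  25.  23.] 0.98
top dish [129. 155.  41.  23.] 0.6
top dish [260. 200.  25.  29.] 0.36
top kettle [371. 210.  71.  46.] 0.63
top mug [367. 153.  33.  30.] 0.87
top mug [187. 130. 159.  83.] 0.27
top soap [ 84. 130.  36.  23.] 0.63
scene [0.96770941 0.74858354 1.33930266] [[449.2768928630482, 0.0, 256.54739003267844], [0.0, 449.2768928630482, 189.07726950865433], [0.0, 0.0, 1.0]] -0.054238759305282484
scene gauge_grip [214. 140.  21.  17.] 0.52
scene basket0 [277. 270.  41.  48.] 0.97
scene basket0 [304. 220.  26.  54.] 0.95
scene basket0 [329. 265.  34.  51.] 0.74
scene tin [240. 131.  20.  24.] 0.59
[0.24668029 0.57424075 0.24157372] [[-0.919  0.395  0.   ]
 [ 0.395  0.919  0.   ]
 [-0.     0.    -1.   ]] 0.9
```

View pics/top0.png

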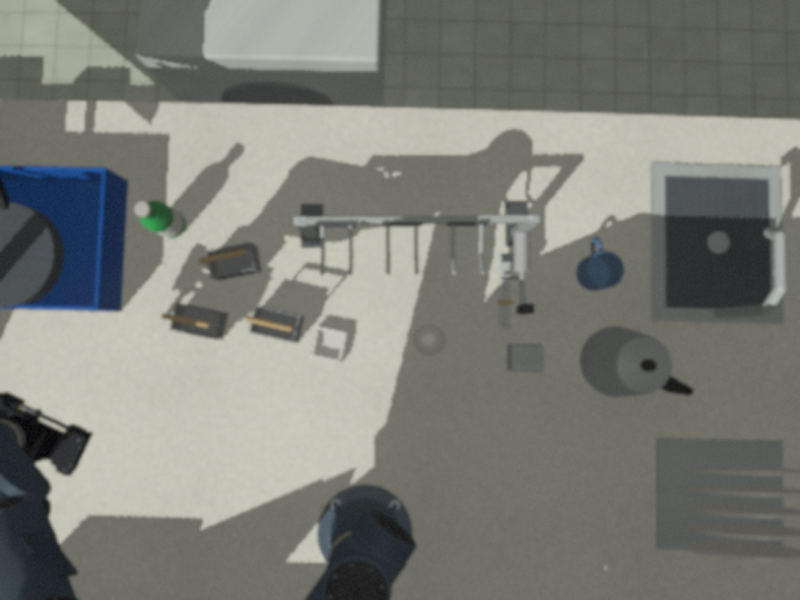

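View pics/scene0.png

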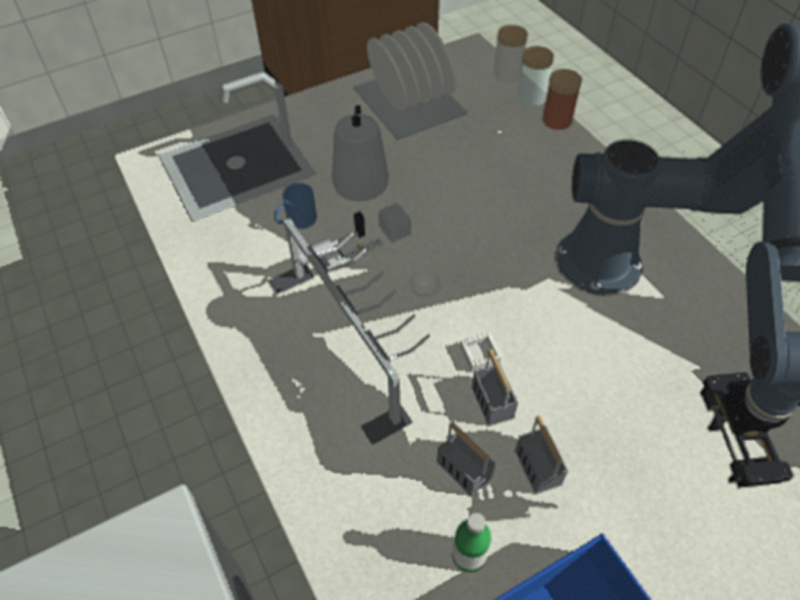

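Top view (800 px scale): the baskets are at (232,262), (198,320) and (275,323), the dish at (333,340), the bowl at (429,340) and the tin at (526,357). The grip is at (525,309), the clip at (505,302), and the rail bar runs (295,220)–(538,219). The scene view agrees, with three baskets.

Run:
```python
from h import *
C=cam("top");s=1.5625
f=lambda n,uv,z:print(n,pix2z(C,np.array(uv)/s,z).round(4).tolist())
f("bar",[(295,220),(538,219)],.192)
f("bowl",[(429,340)],.04);f("dish",[(333,342)],.02);f("tin",[(526,357)],.062)
f("grip",[(525,309)],.122);f("clip",[(505,302)],.044)
f("bars",[(249,319),(301,329),(165,316),(208,326),(203,260),(245,250)],.134)
t=cv2.imread("/tmp/top0.png");q=cv2.imread("/tmp/scene0.png")
a=cv2.resize(t[145:225,95:235],None,fx=4,fy=4,interpolation=cv2.INTER_CUBIC)
b=cv2.resize(t[130:245,315:375],None,fx=4,fy=4,interpolation=cv2.INTER_CUBIC)
o=np.zeros((460,800,3),np.uint8);o[:320,:560]=a;o[:460,560:800]=b
cv2.imwrite("pics/crop0.png",o)
o=telemetry.get_obs();print(o["q"])
```

```text
bar [[0.6527, 0.1468, 0.192], [0.6676, -0.3322, 0.192]]
bowl [[0.4231, -0.1305, 0.04]]
dish [[0.413, 0.0795, 0.02]]
tin [[0.3923, -0.3377, 0.062]]
grip [[0.4923, -0.3224, 0.122]]
clip [[0.5098, -0.2938, 0.044]]
bars [[0.4566, 0.242, 0.134], [0.4391, 0.1352, 0.134], [0.458, 0.4141, 0.134], [0.4401, 0.3251, 0.134], [0.5749, 0.3415, 0.134], [0.5977, 0.256, 0.134]]
[ 9.86514765e-01  5.27457733e-01  1.43270211e+00 -2.56389879e-05
  1.18137726e+00 -1.78470332e-01]
```

View pics/crop0.png

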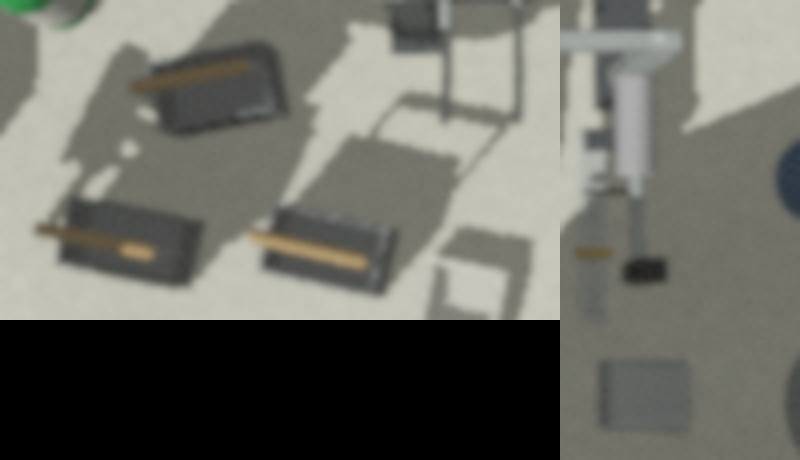

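```bash
cat >> h.py <<'E'
def st():
    o=telemetry.get_obs();r=R.from_quat(o["tool_rot"]).as_matrix()
    print("t",round(o["time"],2),"p",np.round(o["position"],4),"yang",round(np.degrees(np.arctan2(r[1,1],r[0,1])),2),"zdir",r[:,2].round(3),"F",np.round(o["ft_force"],1),"w",round(o["grip_width"],4),"gf",round(o["grip_force"],1),"q",np.round(o["q"],2))
    return np.array(o["position"]),r
def go(P,yang=None):
    p,r=st();d=(r.T@(np.array(P)-p))*1000
    a=np.degrees(np.arctan2(r[1,1],r[0,1]))
    print("GO",np.round(d,1),"roll",None if yang is None else round((a-yang+180)%360-180,2))
E
python3 -m creep '[{"translation":[-75,-50,-59],"roll":0,"gripper":87},{"translation":[-150,-95,-118],"roll":0,"gripper":87},{"translation":[-150,-95,-118],"roll":0,"gripper":87},{"translation":[-150,-95,-118],"roll":0,"gripper":87},{"translation":[-150,-95,-118],"roll":0,"gripper":87}]'
python3 -m creep '[{"translation":[-153,-95,0],"roll":-25,"gripper":87},{"translation":[-153,-95,0],"roll":-25,"gripper":87},{"translation":[-153,-95,0],"roll":-25,"gripper":87},{"translation":[-153,-95,0],"roll":-25,"gripper":87},{"translation":[-153,-95,0],"roll":-25,"gripper":87}]'
python3 -m creep '[{"translation":[0,0,0],"roll":0,"gripper":87},{"translation":[0,0,0],"roll":0,"gripper":87},{"translation":[0,0,0],"roll":0,"gripper":87}]'
python3 - <<'E'
from h import *
go([.45,.28,.36],91.8)
im=viewer.camera("wrist");cv2.imwrite("pics/w1.png",im);C=cam("wrist");print(C[2].round(3),C[3])
det("wrist",["basket0","basket0_bar","dish"])
E
```

```text
time: 1.32
position: [0.3451, 0.4297, 0.3579]
tool_rot: [0.201, 0.98, -0.0, 0.0]
ft_force: [0.3, 0.5, -0.4]
grip_width: 0.087
grip_force: 0.0
time: 1.73
position: [0.4496, 0.2804, 0.3572]
tool_rot: [-0.016, 1.0, -0.001, 0.001]
ft_force: [0.1, -0.2, 0.5]
grip_width: 0.0869
grip_force: 0.0
time: 1.98
position: [0.4473, 0.2837, 0.3568]
tool_rot: [-0.015, 1.0, 0.0, -0.0]
ft_force: [0.5, 0.4, 0.0]
grip_width: 0.087
grip_force: 0.0
t 1.98 p [0.4473 0.2837 0.3568] yang 91.72 zdir [-0.001  0.001 -1.   ] F [0.5 0.4 0. ] w 0.087 gf 0.0 q [ 0.35  0.28  1.51  0.    1.35 -1.25]
GO [-2.5 -3.7 -3.2] roll -0.08
[[-0.032  0.964  0.264]
 [ 0.999  0.031  0.009]
 [ 0.001  0.264 -0.964]] [0.37319919 0.28272652 0.49992908]
wrist basket0 [230. 218.  74.  42.] 0.97
wrist basket0 [282. 130. 101.  69.] 0.79
wrist basket0 [137. 125. 102.  69.] 0.57
wrist basket0_bar [281. 129. 103.  66.] 0.62
wrist dish [89. 95. 63. 56.] 0.95
wrist dish [131. 288.  55.  48.] 0.64
```

View pics/w1.png

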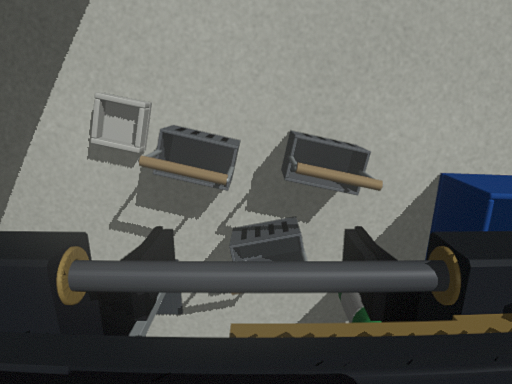

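The wrist view shows the two near basket bars at (140,160)-(228,180) and (294,169)-(382,186), the third basket partly hidden, and the dish at (120,122). Next, the tin.

```bash
python3 -m creep '[{"translation":[16,-150,0],"roll":0,"gripper":87},{"translation":[16,-150,0],"roll":0,"gripper":87},{"translation":[16,-150,0],"roll":0,"gripper":87},{"translation":[16,-150,0],"roll":0,"gripper":87}]'|head -2
python3 -m creep '[{"translation":[16,-150,0],"roll":0,"gripper":87},{"translation":[16,-150,0],"roll":0,"gripper":87},{"translation":[16,-150,0],"roll":0,"gripper":87},{"translation":[16,-150,0],"roll":0,"gripper":87}]'|head -2
python3 -m creep '[{"translation":[16,-150,0],"roll":0,"gripper":87},{"translation":[16,-150,0],"roll":0,"gripper":87},{"translation":[16,-150,0],"roll":0,"gripper":87},{"translation":[16,-150,0],"roll":0,"gripper":87}]'|head -2
python3 -m creep '[{"translation":[16,-164,100],"roll":0,"gripper":87},{"translation":[16,-164,100],"roll":0,"gripper":87},{"translation":[16,-164,100],"roll":0,"gripper":87},{"translation":[16,-164,100],"roll":0,"gripper":87},{"translation":[16,-164,100],"roll":0,"gripper":87}]'|head -2
python3 -m creep '[{"translation":[0,0,0],"roll":0,"gripper":87},{"translation":[0,0,0],"roll":0,"gripper":87},{"translation":[0,0,0],"roll":0,"gripper":87}]'|head -2
python3 - <<'E'
from h import *
st()
im=viewer.camera("wrist");cv2.imwrite("pics/w2.png",im);C=cam("wrist")
det("wrist",["tin","gauge_grip","bowl"])
E
```

```text
time: 2.52
position: [0.4352, 0.1314, 0.3568]
time: 2.85
position: [0.4245, -0.0196, 0.3572]
time: 3.18
position: [0.4136, -0.1707, 0.3572]
time: 3.6
position: [0.4024, -0.3345, 0.2549]
time: 3.85
position: [0.4029, -0.3311, 0.2571]
t 3.85 p [ 0.4029 -0.3311  0.2571] yang 91.81 zdir [-0.     0.001 -1.   ] F [ 0.2  0.1 -0.4] w 0.0867 gf 0.0 q [-0.9   0.37  1.67  0.    1.1  -2.51]
wrist tin [220. 127.  66.  62.] 0.78
wrist gauge_grip [245. 246.  51.  76.] 0.56
wrist gauge_grip [  3.  76. 139. 155.] 0.35
wrist bowl [402. 164.  74.  70.] 0.57
```

View pics/w2.png

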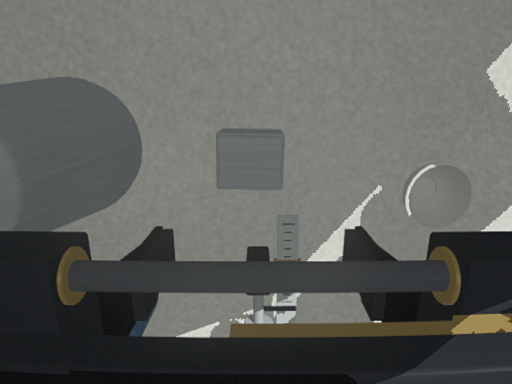

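The tin's top is centred near (250,160), spanning 217–284 × 129–189. The bowl is at (438,195), the black grip at (258,255) and the clip near (288,260).

Run:
```python
from h import *
C=cam("wrist")
print(pix2z(C,[(217,135),(284,135),(219,188),(282,188)],.052).round(4))
print("bowl",pix2z(C,[(439,166),(439,227),(406,195),(472,195)],.045).round(4))
print("grip",pix2z(C,[(258,247)],.122).round(4),"clip",pix2z(C,[(287,260)],.044).round(4),"ptr",pix2z(C,[(280,308)],.052).round(4))
print("kettle edge",pix2z(C,[(141,150)],.1).round(4))
go([.392,-.338,.035])
```

```text
[[ 0.3651 -0.3733  0.052 ]
 [ 0.3628 -0.3055  0.052 ]
 [ 0.4204 -0.371   0.052 ]
 [ 0.4182 -0.3047  0.052 ]]
bowl [[ 0.3898 -0.1365  0.045 ]
 [ 0.4593 -0.1241  0.045 ]
 [ 0.4232 -0.1681  0.045 ]
 [ 0.4207 -0.0928  0.045 ]]
grip [[ 0.4548 -0.3287  0.122 ]] clip [[ 0.5051 -0.2939  0.044 ]] ptr [[ 0.5635 -0.2994  0.052 ]]
kettle edge [[ 0.3753 -0.4353  0.1   ]]
t 4.05 p [ 0.4032 -0.3311  0.2579] yang 91.87 zdir [ 0.001 -0.001 -1.   ] F [ 0.7  0.6 -0.4] w 0.087 gf 0.0 q [-0.9   0.37  1.67  0.    1.1  -2.51]
GO [ 11.6  -6.2 222.9] roll None
```

```bash
python3 -m creep '[{"translation":[11,-3,40],"roll":0,"gripper":87},{"translation":[11,-3,80],"roll":0,"gripper":87},{"translation":[11,-3,120],"roll":0,"gripper":87},{"translation":[11,-3,150],"roll":0,"gripper":87},{"translation":[11,-3,165],"roll":0,"gripper":87}]'
python3 -m creep '[{"translation":[0,0,20],"roll":0,"gripper":87},{"translation":[0,0,40],"roll":0,"gripper":87},{"translation":[0,0,51],"roll":0,"gripper":87},{"translation":[0,0,51],"roll":0,"gripper":87}]'
python3 -m creep '[{"translation":[0,0,0],"roll":0,"gripper":55},{"translation":[0,0,0],"roll":0,"gripper":55},{"translation":[0,0,0],"roll":0,"gripper":55},{"translation":[0,0,0],"roll":0,"gripper":55},{"translation":[0,0,0],"roll":0,"gripper":55}]' 20
python3 - <<'E'
from h import *
st()
E
```

```text
time: 4.47
position: [0.3908, -0.3334, 0.0893]
tool_rot: [-0.016, 1.0, 0.002, -0.001]
ft_force: [-0.4, -0.5, -0.6]
grip_width: 0.0869
grip_force: 0.0
time: 4.8
position: [0.3913, -0.3343, 0.0395]
tool_rot: [-0.016, 1.0, 0.001, -0.001]
ft_force: [0.4, -0.1, 0.3]
grip_width: 0.087
grip_force: 0.0
time: 5.22
position: [0.3926, -0.3369, 0.0421]
tool_rot: [-0.015, 1.0, -0.002, 0.001]
ft_force: [1.6, -2.1, 3.9]
grip_width: 0.0699
grip_force: 20.0
t 5.22 p [ 0.3926 -0.3369  0.0421] yang 91.74 zdir [ 0.002 -0.003 -1.   ] F [ 1.6 -2.1  3.9] w 0.0699 gf 20.0 q [-0.93  0.71  1.85  0.    0.58 -2.53]
```

Run:
```python
from h import *
K,k1,_,_=cam("wrist")
C=(K,k1,np.array([[-.032,.964,.264],[.999,.031,.009],[.001,.264,-.964]]),np.array([.3732,.28273,.49993]))
d=pix2z(C,[(97,94),(151,103),(145,152),(92,144)],.03);print(d.round(4),d.mean(0))
D=d.mean(0)[:2];B=np.array([.4228,-.1303]);n=np.linalg.norm(D-B);print(n)
M=(D+B)/2;print(M)
go([*M,.35]);go([*M,.042])
```

```text
[[0.3699 0.0661 0.03  ]
 [0.3804 0.1393 0.03  ]
 [0.4468 0.128  0.03  ]
 [0.4375 0.0536 0.03  ]] [0.40867537 0.09674671 0.03      ]
0.2274856313480348
[ 0.41573769 -0.01677665]
t 5.22 p [ 0.3926 -0.3369  0.0421] yang 91.74 zdir [ 0.002 -0.003 -1.   ] F [ 1.6 -2.1  3.9] w 0.0699 gf 20.0 q [-0.93  0.71  1.85  0.    0.58 -2.53]
GO [ -33.6  318.3 -308.8] roll None
t 5.22 p [ 0.3926 -0.3369  0.0421] yang 91.74 zdir [ 0.002 -0.003 -1.   ] F [ 1.6 -2.1  3.9] w 0.0699 gf 20.0 q [-0.93  0.71  1.85  0.    0.58 -2.53]
GO [-32.9 319.3  -0.8] roll None
```

```bash
python3 -m creep '[{"translation":[0,0,-25],"roll":0,"gripper":55},{"translation":[0,0,-60],"roll":0,"gripper":55},{"translation":[0,0,-100],"roll":0,"gripper":55},{"translation":[0,0,-140],"roll":0,"gripper":55},{"translation":[0,0,-150],"roll":0,"gripper":55}]'|head -2
python3 -m creep '[{"translation":[-3,35,0],"roll":0,"gripper":55},{"translation":[-7,75,0],"roll":0,"gripper":55},{"translation":[-12,115,0],"roll":0,"gripper":55},{"translation":[-17,155,0],"roll":0,"gripper":55},{"translation":[-17,160,0],"roll":0,"gripper":55}]'|head -2
python3 -m creep '[{"translation":[-3,35,0],"roll":0,"gripper":55},{"translation":[-7,75,0],"roll":0,"gripper":55},{"translation":[-12,115,0],"roll":0,"gripper":55},{"translation":[-16,145,0],"roll":0,"gripper":55},{"translation":[-16,157,0],"roll":0,"gripper":55}]'|head -2
python3 -m creep '[{"translation":[0,0,0],"roll":0,"gripper":55},{"translation":[0,0,0],"roll":0,"gripper":55},{"translation":[0,0,0],"roll":0,"gripper":55}]'
python3 - <<'E'
from h import *
st()
im=viewer.camera("wrist");cv2.imwrite("pics/w3.png",im)
E
```

```text
time: 5.63
position: [0.3932, -0.3374, 0.1962]
time: 6.05
position: [0.3999, -0.1671, 0.1895]
time: 6.47
position: [0.4129, -0.0139, 0.1901]
time: 6.72
position: [0.4148, -0.0183, 0.1906]
tool_rot: [-0.015, 1.0, -0.0, -0.0]
ft_force: [0.1, -0.1, -2.3]
grip_width: 0.0696
grip_force: 20.0
t 6.72 p [ 0.4148 -0.0183  0.1906] yang 91.75 zdir [-0.001 -0.    -1.   ] F [ 0.1 -0.1 -2.3] w 0.0696 gf 20.0 q [-0.31  0.34  1.99 -0.    0.81 -1.92]
```

View pics/w3.png

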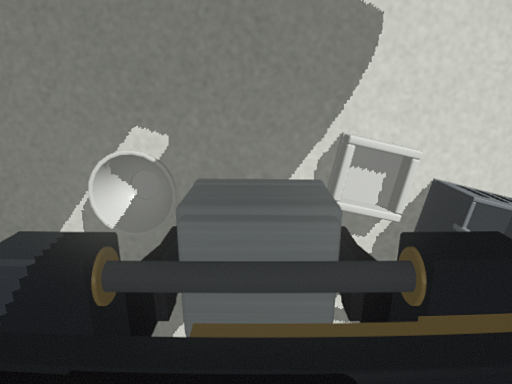

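Run:
```python
from h import *
C=cam("wrist")
b=pix2z(C,[(89,193),(175,191),(132,150),(132,234)],.045);print(b.round(4),b.mean(0))
d=pix2z(C,[(345,134),(421,154),(400,220),(328,201)],.03);print(d.round(4),d.mean(0))
B=b.mean(0)[:2];D=d.mean(0)[:2];print(np.linalg.norm(D-B));M=(B+D)/2;print(M)
go([*M,.045])
```

```text
[[ 0.4242 -0.1677  0.045 ]
 [ 0.42   -0.0904  0.045 ]
 [ 0.3849 -0.1262  0.045 ]
 [ 0.4619 -0.1314  0.045 ]] [ 0.42276233 -0.12890755  0.045     ]
[[0.3674 0.0576 0.03  ]
 [0.3827 0.1289 0.03  ]
 [0.4462 0.1182 0.03  ]
 [0.4294 0.0476 0.03  ]] [0.406437   0.08808798 0.03      ]
0.21760876742548452
[ 0.41459967 -0.02040979]
t 6.77 p [ 0.415  -0.0186  0.1906] yang 91.69 zdir [-0. -0. -1.] F [-0.1  0.4 -2.5] w 0.0696 gf 20.0 q [-0.32  0.34  1.99 -0.    0.81 -1.92]
GO [  0.4  -1.7 145.6] roll None
```

```bash
python3 -m creep '[{"translation":[0,-2,30],"roll":0,"gripper":55},{"translation":[0,-2,65],"roll":0,"gripper":55},{"translation":[0,-2,100],"roll":0,"gripper":55},{"translation":[0,-2,120],"roll":0,"gripper":55},{"translation":[0,-2,130],"roll":0,"gripper":55}]'|head -2
python3 -m creep '[{"translation":[0,0,6],"roll":0,"gripper":55},{"translation":[0,0,12],"roll":0,"gripper":55},{"translation":[0,0,15],"roll":0,"gripper":55},{"translation":[0,0,17],"roll":0,"gripper":55},{"translation":[0,0,18],"roll":0,"gripper":55}]'
python3 -m creep '[{"translation":[0,0,0],"roll":0,"gripper":55},{"translation":[0,0,0],"roll":0,"gripper":55}]'
python3 - <<'E'
from h import *
st()
E
```

```text
time: 7.18
position: [0.4142, -0.0209, 0.0583]
time: 7.6
position: [0.4155, -0.0201, 0.0432]
tool_rot: [-0.015, 1.0, -0.0, 0.001]
ft_force: [0.5, 0.6, -3.0]
grip_width: 0.0699
grip_force: 20.0
time: 7.77
position: [0.4154, -0.0198, 0.0434]
tool_rot: [-0.015, 1.0, -0.0, 0.001]
ft_force: [-1.0, -0.4, -2.9]
grip_width: 0.07
grip_force: 20.0
t 7.77 p [ 0.4154 -0.0198  0.0434] yang 91.76 zdir [ 0.001 -0.    -1.   ] F [-1.  -0.4 -2.9] w 0.07 gf 20.0 q [-0.32  0.67  2.1  -0.    0.37 -1.92]
```

```bash
python3 -m creep '[{"translation":[0,0,1],"roll":0,"gripper":55},{"translation":[0,0,1],"roll":0,"gripper":75},{"translation":[0,0,1],"roll":0,"gripper":82},{"translation":[0,0,1],"roll":0,"gripper":82},{"translation":[0,0,1],"roll":0,"gripper":82}]'
python3 -m creep '[{"translation":[0,0,-20],"roll":0,"gripper":82},{"translation":[0,0,-60],"roll":0,"gripper":82},{"translation":[0,0,-100],"roll":0,"gripper":82},{"translation":[0,0,-140],"roll":0,"gripper":82},{"translation":[0,0,-180],"roll":0,"gripper":82}]'|head -2
python3 -m creep '[{"translation":[0,-80,-80],"roll":35,"gripper":82},{"translation":[0,-80,-80],"roll":35,"gripper":82},{"translation":[0,-80,-80],"roll":35,"gripper":82},{"translation":[0,-80,-80],"roll":35,"gripper":82},{"translation":[0,-80,-80],"roll":35,"gripper":82}]'|head -2
python3 -m creep '[{"translation":[0,0,0],"roll":35,"gripper":87},{"translation":[0,0,0],"roll":35,"gripper":87},{"translation":[0,0,0],"roll":35,"gripper":87},{"translation":[0,0,0],"roll":35,"gripper":87},{"translation":[0,0,0],"roll":35,"gripper":87}]'|head -2
python3 -m creep '[{"translation":[0,0,0],"roll":20,"gripper":87},{"translation":[0,0,0],"roll":20,"gripper":87},{"translation":[0,0,0],"roll":20,"gripper":87},{"translation":[0,0,0],"roll":20,"gripper":87}]'|head -2
python3 - <<'E'
from h import *
st()
for n in("top","scene","wrist"):cv2.imwrite(f"/tmp/{n}1.png",viewer.camera(n))
t=cv2.imread("/tmp/top1.png");q=cv2.imread("/tmp/scene1.png")
r=lambda a,s:cv2.resize(a,None,fx=s,fy=s,interpolation=cv2.INTER_CUBIC)
a=r(t[125:225,180:360],4);o=np.zeros((600,800,3),np.uint8);o[:400,:720]=a
cv2.imwrite("pics/top1c.png",o[:400,:720])
b=r(q[115:275,160:300],3.7);cv2.imwrite("pics/scene1c.png",b);print(b.shape)
E
```

```text
time: 8.18
position: [0.4152, -0.0198, 0.0421]
tool_rot: [-0.015, 1.0, -0.0, 0.0]
ft_force: [0.2, 0.2, 0.7]
grip_width: 0.0807
grip_force: 0.0
time: 8.6
position: [0.4142, -0.0195, 0.2237]
time: 9.02
position: [0.4182, -0.1013, 0.3037]
time: 9.43
position: [0.4169, -0.0995, 0.3017]
time: 9.77
position: [0.417, -0.0995, 0.3017]
t 9.77 p [ 0.417  -0.0995  0.3017] yang 1.66 zdir [-0.  0. -1.] F [ 0.1 -0.  -0.2] w 0.0872 gf 0.0 q [-0.5   0.18  1.82 -0.    1.15 -0.52]
(592, 518, 3)
```

View pics/top1c.png

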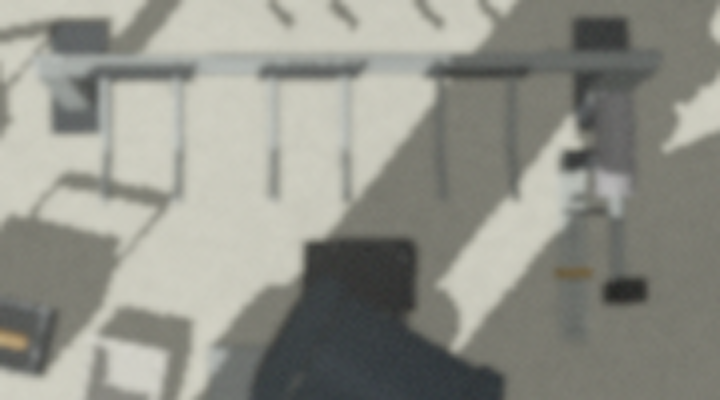

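View pics/scene1c.png

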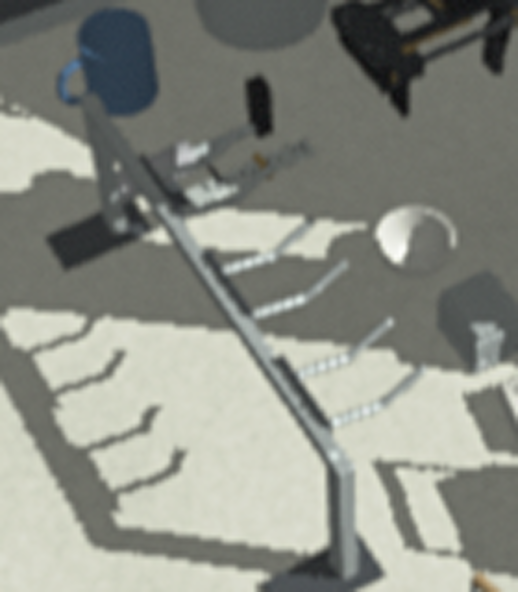

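```bash
cat > rail.py <<'E'
from h import *
from scipy.optimize import least_squares
T=cam("top");S=cam("scene")
tu=lambda L:np.array([180,125])+np.array(L,float)/4
su=lambda L:np.array([160,115])+np.array(L,float)/3.7
ys=[.158,.102,.028,-.028,-.102,-.158]
tt=tu([(106,197),(178,197),(274,197),(347,197),(441,197),(512,197)])
bt=tu([(118,60),(320,61),(520,60)])
ss=su([(418,370),(391,321),(347,265),(310,222)])
def W(p,q):
    c,s=np.cos(p[2]),np.sin(p[2]);q=np.atleast_2d(q)
    return np.c_[p[0]+c*q[:,0]-s*q[:,1],p[1]+s*q[:,0]+c*q[:,1],q[:,2]]
def res(p):
    tip=np.array([[-p[3],y,.190] for y in ys])
    e=[(proj(T,W(p,tip))-tt).ravel(),(proj(S,W(p,tip[:4]))-ss).ravel()]
    b=pix2z(T,bt,.192)[:,:2]-p[:2];x=np.cos(p[2])*b[:,0]+np.sin(p[2])*b[:,1]
    e.append(x*310);return np.concatenate(e)
if __name__=="__main__":
    f=least_squares(res,[.66,-.06,.03,.105]);print(f.x,res(f.x).round(2))
    p=f.x
    A=proj  # triangulate grip top & clip
    def tri(a,b):
        g=least_squares(lambda X:np.r_[(proj(T,X)-tu([a]))[0],(proj(S,X)-su([b]))[0]],[.5,-.3,.1]);return g.x,abs(g.fun).max()
    inv=lambda X:np.array([[np.cos(p[2]),np.sin(p[2])],[-np.sin(p[2]),np.cos(p[2])]])@(X[:2]-p[:2])
    for n,a,b in(("grip",(625,288),(257,78)),("clip",(573,273),(262,160))):
        X,e=tri(a,b);print(n,X.round(4),e.round(2),inv(X).round(4))
    print("grip z.122",pix2z(T,tu([(625,288)]),.122).round(4),"S",pix2z(S,su([(257,78)]),.122).round(4))
    print("clip",pix2z(T,tu([(573,273)]),.044).round(4),"S",pix2z(S,su([(262,160)]),.044).round(4))
E
python3 rail.py
```

```text
[ 0.66048365 -0.06310933  0.02527924  0.10530424] [-1.03 -0.11 -0.76 -0.09 -0.61 -0.06 -0.58 -0.04  0.05 -0.01  0.55  0.02
  0.92 -0.74 -1.18 -0.18 -1.13 -1.02  0.33 -0.93  0.01 -0.17  0.16]
grip [ 0.4955 -0.3218  0.1325] 0.51 [-0.1715 -0.2545]
clip [ 0.5104 -0.2944  0.0437] 0.2 [-0.1559 -0.2274]
grip z.122 [[ 0.4948 -0.3231  0.122 ]] S [[ 0.4929 -0.3324  0.122 ]]
clip [[ 0.5099 -0.294   0.044 ]] S [[ 0.5111 -0.2946  0.044 ]]
```

Top crop: the six prong tips are at row 197 and columns 106 to 512, the grip at (625,290) and the clip at (573,273). The scene crop shows the tin standing between the bowl and the dish. The rail fit is consistent with the given sizes, so I'll look at the gauge from close by.

```bash
python3 -m creep '[{"translation":[-40,20,10],"roll":0,"gripper":87},{"translation":[-80,40,20],"roll":0,"gripper":87},{"translation":[-120,60,30],"roll":0,"gripper":87},{"translation":[-150,80,40],"roll":0,"gripper":87},{"translation":[-160,86,42],"roll":0,"gripper":87}]'|head -2
python3 -m creep '[{"translation":[0,0,0],"roll":0,"gripper":60},{"translation":[0,0,0],"roll":0,"gripper":60},{"translation":[0,0,0],"roll":0,"gripper":60},{"translation":[0,0,0],"roll":0,"gripper":60}]'|head -2
python3 - <<'E'
from h import *
st()
im=viewer.camera("wrist");cv2.imwrite("pics/w4.png",im);C=cam("wrist")
det("wrist",["clip","pointer","gauge_grip"])
print(proj(C,[[.495,-.326,.122],[.5103,-.2943,.044],[.565,-.291,.052]]))
E
```

```text
time: 10.33
position: [0.5103, -0.2613, 0.2585]
time: 10.67
position: [0.5075, -0.2556, 0.2601]
t 10.67 p [ 0.5075 -0.2556  0.2601] yang 1.83 zdir [-0.001  0.001 -1.   ] F [ 0.2 -0.1 -0.6] w 0.0677 gf 0.0 q [-0.66  0.43  1.56  0.    1.16 -0.7 ]
wrist pointer [233. 201.  90.  61.] 0.83
wrist gauge_grip [233. 198.  90.  61.] 0.68
[[243.434658   264.08955311]
 [260.97612641 205.58592682]
 [311.88461717 206.46717394]]
```

View pics/w4.png

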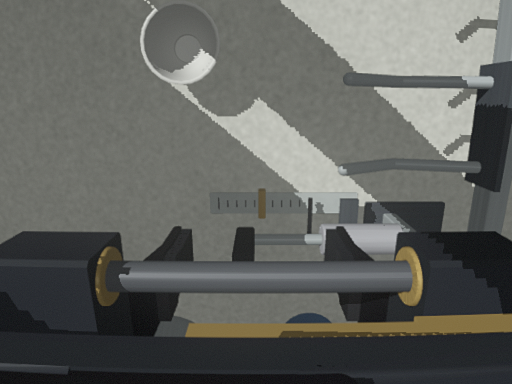

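The wrist view shows the clip at (262,204), the pointer at (310,200–235), the top of the grip at (235–254,228), and the prong tips of hook0.

Run:
```python
from h import *
C=cam("wrist");th=.0253;ex=np.array([np.cos(th),np.sin(th),0])
c=pix2z(C,[(262,191),(262,205),(262,217)],.044);p=pix2z(C,[(310,200),(310,215)],.052);g=pix2z(C,[(235,228),(254,228)],.122)
for a in(c,p,g):print(a.round(4),(a@ex).round(4))
print("prong tips", pix2z(C,[(344,78),(341,170)],.19).round(4))
go([.495,-.326,.23],1.45)
```

```text
[[ 0.5113 -0.2783  0.044 ]
 [ 0.5119 -0.2943  0.044 ]
 [ 0.5124 -0.3082  0.044 ]] [0.5041 0.5043 0.5044]
[[ 0.563  -0.2845  0.052 ]
 [ 0.5642 -0.3015  0.052 ]] [0.5556 0.5564]
[[ 0.4873 -0.2919  0.122 ]
 [ 0.504  -0.2914  0.122 ]] [0.4798 0.4965]
prong tips [[ 0.5551 -0.1679  0.19  ]
 [ 0.5583 -0.224   0.19  ]]
t 10.87 p [ 0.5081 -0.2561  0.2605] yang 1.82 zdir [ 0. -0. -1.] F [ 0.6  0.5 -0.1] w 0.0612 gf 0.0 q [-0.66  0.43  1.55  0.    1.16 -0.7 ]
GO [-69.4 -15.3  30.5] roll 0.37
```

```bash
python3 -m creep '[{"translation":[-35,-8,0],"roll":0.4,"gripper":60},{"translation":[-69,-15,0],"roll":0.4,"gripper":60},{"translation":[-69,-15,20],"roll":0.4,"gripper":60},{"translation":[-69,-15,50],"roll":0.4,"gripper":60},{"translation":[-69,-15,80],"roll":0.4,"gripper":60}]'|head -2
python3 -m creep '[{"translation":[0,0,30],"roll":0,"gripper":60},{"translation":[0,0,60],"roll":0,"gripper":60},{"translation":[0,0,75],"roll":0,"gripper":60},{"translation":[0,0,75],"roll":0,"gripper":60},{"translation":[0,0,75],"roll":0,"gripper":60}]'
python3 - <<'E'
from h import *
go([.495,-.326,.105],1.45)
E
```

```text
time: 11.28
position: [0.4959, -0.3275, 0.1805]
time: 11.7
position: [0.4952, -0.326, 0.1045]
tool_rot: [0.699, 0.716, -0.0, -0.001]
ft_force: [-0.3, -0.5, -0.3]
grip_width: 0.0599
grip_force: 0.0
t 11.7 p [ 0.4952 -0.326   0.1045] yang 1.38 zdir [-0.001  0.001 -1.   ] F [-0.3 -0.5 -0.3] w 0.0599 gf 0.0 q [-0.77  0.67  1.62 -0.    0.85 -0.79]
GO [-0.  -0.2 -0.5] roll -0.07
```

```bash
python3 -m creep '[{"translation":[0,0,0],"roll":0,"gripper":10},{"translation":[0,0,0],"roll":0,"gripper":10},{"translation":[0,0,0],"roll":0,"gripper":10},{"translation":[0,0,0],"roll":0,"gripper":10},{"translation":[0,0,0],"roll":0,"gripper":10}]' 30
python3 -m creep '[{"translation":[0,0,0],"roll":0,"gripper":10},{"translation":[0,0,0],"roll":0,"gripper":10},{"translation":[0,0,0],"roll":0,"gripper":10}]' 30
python3 - <<'E'
from h import *
st()
E
```

```text
time: 12.12
position: [0.4957, -0.3267, 0.1058]
tool_rot: [0.699, 0.715, -0.0, 0.001]
ft_force: [1.3, 0.1, -0.6]
grip_width: 0.0343
grip_force: 0.0
time: 12.37
position: [0.4952, -0.3265, 0.1051]
tool_rot: [0.698, 0.716, -0.0, -0.0]
ft_force: [-1.7, 0.7, 2.0]
grip_width: 0.0197
grip_force: 30.0
t 12.37 p [ 0.4952 -0.3265  0.1051] yang 1.41 zdir [-0.001 -0.    -1.   ] F [-1.7  0.7  2. ] w 0.0197 gf 30.0 q [-0.77  0.67  1.62 -0.    0.85 -0.8 ]
```

```bash
python3 -m creep '[{"translation":[0,-6,0],"roll":0,"gripper":10},{"translation":[0,-12,0],"roll":0,"gripper":10},{"translation":[0,-18,0],"roll":0,"gripper":10},{"translation":[0,-24,0],"roll":0,"gripper":10},{"translation":[0,-30,0],"roll":0,"gripper":10}]'
python3 -m creep '[{"translation":[0,-6,0],"roll":0,"gripper":10},{"translation":[0,-11,0],"roll":0,"gripper":10},{"translation":[0,-15,0],"roll":0,"gripper":10},{"translation":[0,-17,0],"roll":0,"gripper":10},{"translation":[0,-18,0],"roll":0,"gripper":10}]'
python3 -m creep '[{"translation":[0,0,0],"roll":0,"gripper":10},{"translation":[0,0,0],"roll":0,"gripper":10}]'
python3 - <<'E'
from h import *
st()
im=viewer.camera("wrist");cv2.imwrite("pics/w5.png",im)
det("wrist",["clip","pointer"])
E
```

```text
time: 12.78
position: [0.466, -0.3275, 0.1051]
tool_rot: [0.699, 0.715, 0.001, 0.001]
ft_force: [6.7, 1.2, -1.2]
grip_width: 0.0198
grip_force: 30.0
time: 13.2
position: [0.4485, -0.3281, 0.1051]
tool_rot: [0.699, 0.715, 0.001, 0.002]
ft_force: [7.5, 1.3, -1.0]
grip_width: 0.0199
grip_force: 30.1
time: 13.37
position: [0.4486, -0.3281, 0.1051]
tool_rot: [0.699, 0.715, 0.001, 0.002]
ft_force: [7.1, 1.8, -1.5]
grip_width: 0.0197
grip_force: 30.1
t 13.37 p [ 0.4486 -0.3281  0.1051] yang 1.31 zdir [ 0.004 -0.002 -1.   ] F [ 7.1  1.8 -1.5] w 0.0197 gf 30.1 q [-0.83  0.63  1.72  0.    0.78 -0.86]
wrist clip [354. 142.  15.  52.] 0.86
wrist pointer [237. 157. 239. 152.] 0.61
```

View pics/w5.png

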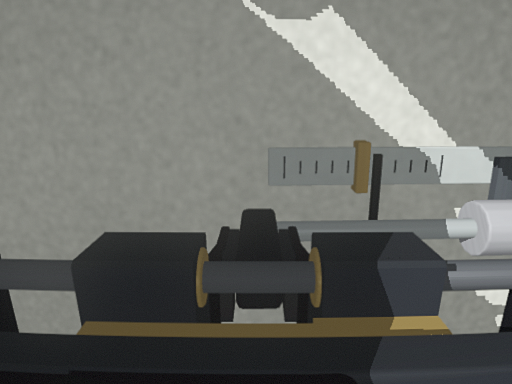

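The pointer is at (376,160–218) and the clip at (361,142–192), so there is still a little to go.

Run:
```python
from h import *
C=cam("wrist");th=.0253;ex=np.array([np.cos(th),np.sin(th),0])
print(pix2z(C,[(361.5,145),(361,168),(360,190)],.044)@ex, pix2z(C,[(377,156),(376.5,170),(375.5,190),(374,215)],.052)@ex)
```

```text
[0.50095052 0.5016977  0.50214441] [0.5081199  0.50854967 0.50903323 0.50955033]
```

```bash
python3 -m creep '[{"translation":[0,-2,0],"roll":0,"gripper":10},{"translation":[0,-4,0],"roll":0,"gripper":10},{"translation":[0,-6,0],"roll":0,"gripper":10},{"translation":[0,-6,0],"roll":0,"gripper":10},{"translation":[0,-6,0],"roll":0,"gripper":10}]'
python3 - <<'E'
from h import *
st()
im=viewer.camera("wrist");cv2.imwrite("/tmp/w6.png",im)
C=cam("wrist");th=.0253;ex=np.array([np.cos(th),np.sin(th),0])
cv2.imwrite("pics/w6c.png",cv2.resize(im[120:240,260:460],None,fx=4,fy=4,interpolation=cv2.INTER_CUBIC))
E
```

```text
time: 13.93
position: [0.4429, -0.3283, 0.1051]
tool_rot: [0.699, 0.715, 0.001, 0.002]
ft_force: [8.9, 1.4, -1.2]
grip_width: 0.0197
grip_force: 30.1
t 13.93 p [ 0.4429 -0.3283  0.1051] yang 1.3 zdir [ 0.004 -0.002 -1.   ] F [ 8.9  1.4 -1.2] w 0.0197 gf 30.1 q [-0.84  0.63  1.74  0.    0.77 -0.87]
```

View pics/w6c.png

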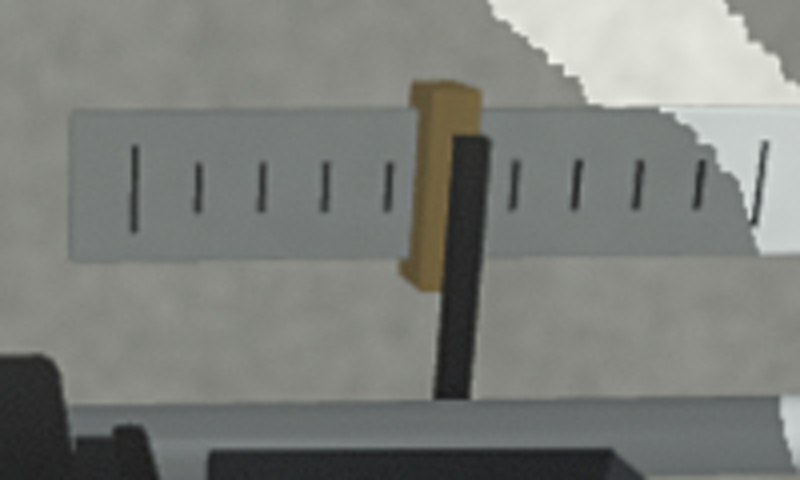

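Run:
```python
from h import *
C=cam("wrist");th=.0253;ex=np.array([np.cos(th),np.sin(th),0])
f=lambda L,z:print((pix2z(C,[(260+a/4,120+b/4) for a,b in L],z)@ex).round(4))
f([(413,90),(480,95),(402,265),(448,288)],.044); f([(440,200)],.044); f([(472,145),(467,200),(460,300)],.052)
```

```text
[0.4961 0.5064 0.4965 0.504 ]
[0.5016]
[0.503  0.5029 0.5032]
```

The pointer is within 2 mm of the clip centre. I'll pull 1 mm more and hold for over 3 s.

```bash
python3 -m creep '[{"translation":[0,-1,0],"roll":0,"gripper":10},{"translation":[0,-1.5,0],"roll":0,"gripper":10},{"translation":[0,-1.5,0],"roll":0,"gripper":10},{"translation":[0,-1.5,0],"roll":0,"gripper":10},{"translation":[0,-1.5,0],"roll":0,"gripper":10}]'|head -2
for i in 1 2 3 4 5 6 7 8 9; do python3 -m creep '[{"translation":[0,0,0],"roll":0,"gripper":10},{"translation":[0,0,0],"roll":0,"gripper":10},{"translation":[0,0,0],"roll":0,"gripper":10},{"translation":[0,0,0],"roll":0,"gripper":10},{"translation":[0,0,0],"roll":0,"gripper":10}]'|head -2; done
python3 - <<'E'
from h import *
st()
E
```

```text
time: 14.4
position: [0.4416, -0.3284, 0.1051]
time: 14.82
position: [0.4415, -0.3284, 0.1051]
time: 15.23
position: [0.4415, -0.3284, 0.1051]
time: 15.65
position: [0.4415, -0.3284, 0.1051]
time: 16.07
position: [0.4415, -0.3284, 0.1051]
time: 16.48
position: [0.4415, -0.3284, 0.1051]
time: 16.9
position: [0.4415, -0.3284, 0.1051]
time: 17.32
position: [0.4415, -0.3284, 0.1051]
time: 17.73
position: [0.4415, -0.3284, 0.1051]
time: 18.15
position: [0.4416, -0.3284, 0.1051]
t 18.15 p [ 0.4416 -0.3284  0.1051] yang 1.31 zdir [ 0.004 -0.002 -1.   ] F [ 8.6  1.6 -0.7] w 0.0195 gf 30.1 q [-0.84  0.63  1.74  0.    0.77 -0.87]
```

```bash
python3 -m creep '[{"translation":[0,4,0],"roll":0,"gripper":10},{"translation":[0,8,0],"roll":0,"gripper":10},{"translation":[0,12,0],"roll":0,"gripper":10},{"translation":[0,16,0],"roll":0,"gripper":10},{"translation":[0,20,0],"roll":0,"gripper":10}]'|head -2
python3 -m creep '[{"translation":[0,4,0],"roll":0,"gripper":10},{"translation":[0,8,0],"roll":0,"gripper":10},{"translation":[0,12,0],"roll":0,"gripper":10},{"translation":[0,16,0],"roll":0,"gripper":10},{"translation":[0,20,0],"roll":0,"gripper":10}]'|head -2
python3 -m creep '[{"translation":[0,4,0],"roll":0,"gripper":10},{"translation":[0,8,0],"roll":0,"gripper":10},{"translation":[0,11,0],"roll":0,"gripper":10},{"translation":[0,14,0],"roll":0,"gripper":10},{"translation":[0,15.5,0],"roll":0,"gripper":10}]'
python3 -m creep '[{"translation":[0,0.5,0],"roll":0,"gripper":10},{"translation":[0,1,0],"roll":0,"gripper":10},{"translation":[0,1,0],"roll":0,"gripper":10},{"translation":[0,1,0],"roll":0,"gripper":10}]'
python3 - <<'E'
from h import *
st()
E
```

```text
time: 18.57
position: [0.461, -0.3277, 0.1051]
time: 18.98
position: [0.4802, -0.327, 0.1051]
time: 19.4
position: [0.4952, -0.3265, 0.1051]
tool_rot: [0.698, 0.716, -0.0, -0.0]
ft_force: [-2.1, -0.8, 6.9]
grip_width: 0.0199
grip_force: 30.0
time: 19.73
position: [0.4952, -0.3265, 0.105]
tool_rot: [0.699, 0.716, -0.001, -0.001]
ft_force: [-1.0, 0.5, 5.8]
grip_width: 0.0198
grip_force: 30.0
t 19.73 p [ 0.4952 -0.3265  0.105 ] yang 1.37 zdir [-0.002  0.    -1.   ] F [-1.   0.5  5.8] w 0.0198 gf 30.0 q [-0.77  0.67  1.62 -0.    0.85 -0.79]
```

```bash
python3 -m creep '[{"translation":[0,0,0],"roll":0,"gripper":60},{"translation":[0,0,0],"roll":0,"gripper":60},{"translation":[0,0,0],"roll":0,"gripper":60},{"translation":[0,0,0],"roll":0,"gripper":60},{"translation":[0,0,0],"roll":0,"gripper":60}]'
python3 -m creep '[{"translation":[0,0,-20],"roll":0,"gripper":60},{"translation":[0,0,-60],"roll":0,"gripper":60},{"translation":[0,0,-100],"roll":0,"gripper":60},{"translation":[0,0,-140],"roll":0,"gripper":60},{"translation":[0,0,-180],"roll":0,"gripper":60}]'|head -2
cat >> h.py <<'E'
def bars(im,C,z=.136,vmax=228):
    h=cv2.cvtColor(im,cv2.COLOR_BGR2HSV);m=cv2.inRange(h,(7,75,40),(25,255,255));m[vmax:]=0
    m=cv2.morphologyEx(m,cv2.MORPH_CLOSE,np.ones((5,5)))
    n,l,s,_=cv2.connectedComponentsWithStats(m)
    for i in range(1,n):
        if s[i,4]<60:continue
        (a,b),(w,hh),t=cv2.minAreaRect(np.argwhere(l==i)[:,::-1].astype(np.float32))
        bx=cv2.boxPoints(((a,b),(w,hh),t));e=[(bx[j]+bx[(j+1)%4])/2 for j in range(4)]
        k=(0,2) if np.linalg.norm(e[0]-e[2])>np.linalg.norm(e[1]-e[3]) else (1,3)
        P=pix2z(C,[e[k[0]],e[k[1]]],z);d=P[0]-P[1];d*=np.sign(d[1])
        print("bar c",P.mean(0).round(4),"len",np.linalg.norm(d).round(4),"yaw",np.degrees(np.arctan2(-d[0],d[1])).round(2),"px",np.round((a,b)),"area",s[i,4])
E
python3 - <<'E'
from h import *
st()
K,k1,_,_=cam("wrist")
C=(K,k1,np.array([[-.032,.964,.264],[.999,.031,.009],[.001,.264,-.964]]),np.array([.3732,.28273,.49993]))
bars(cv2.imread("pics/w1.png"),C)
print('top');bars(viewer.camera("top"),cam("top"),vmax=384)
E
```

```text
time: 20.15
position: [0.496, -0.3262, 0.1044]
tool_rot: [0.699, 0.715, -0.0, -0.001]
ft_force: [0.5, 0.1, -0.1]
grip_width: 0.0454
grip_force: 0.0
time: 20.57
position: [0.496, -0.326, 0.2864]
t 20.57 p [ 0.496  -0.326   0.2864] yang 1.34 zdir [-0.001  0.001 -1.   ] F [0.7 0.  0.3] w 0.0599 gf 0.0 q [-0.77  0.44  1.46 -0.    1.24 -0.79]
bar c [0.448  0.2032 0.136 ] len 0.0962 yaw -11.6 px [183. 169.] area 862
bar c [0.4502 0.3739 0.136 ] len 0.0964 yaw -9.94 px [339. 176.] area 854
top
bar c [0.5837 0.301  0.136 ] len 0.0884 yaw 10.99 px [142. 164.] area 102
bar c [0.4506 0.3718 0.136 ] len 0.0887 yaw -8.96 px [119. 205.] area 96
bar c [0.4486 0.2006 0.136 ] len 0.0857 yaw -10.29 px [172. 207.] area 92
```

```bash
python3 -m creep '[{"translation":[199,-11,0],"roll":0,"gripper":60},{"translation":[199,-11,0],"roll":0,"gripper":60},{"translation":[199,-11,0],"roll":0,"gripper":60},{"translation":[199,-11,0],"roll":0,"gripper":60},{"translation":[199,-11,0],"roll":0,"gripper":60}]'|head -2
python3 -m creep '[{"translation":[199,-11,0],"roll":0,"gripper":60},{"translation":[199,-11,0],"roll":0,"gripper":60},{"translation":[199,-11,0],"roll":0,"gripper":60},{"translation":[199,-11,0],"roll":0,"gripper":60},{"translation":[199,-11,0],"roll":0,"gripper":60}]'|head -2
python3 -m creep '[{"translation":[198,-11,0],"roll":12,"gripper":60},{"translation":[198,-11,0],"roll":12,"gripper":60},{"translation":[198,-11,0],"roll":12,"gripper":60},{"translation":[198,-11,0],"roll":12,"gripper":60},{"translation":[198,-11,0],"roll":12,"gripper":60}]'|head -2
python3 -m creep '[{"translation":[0,0,0],"roll":0,"gripper":60},{"translation":[0,0,0],"roll":0,"gripper":60},{"translation":[0,0,0],"roll":0,"gripper":60}]'|head -2
python3 - <<'E'
from h import *
st()
bars(viewer.camera("wrist"),cam("wrist"))
det("wrist",["basket0"])
go([.448,.2025,.22],-10.5)
E
```

```text
time: 21.03
position: [0.4793, -0.1248, 0.2845]
time: 21.45
position: [0.4638, 0.0737, 0.2847]
time: 21.87
position: [0.4486, 0.2707, 0.2846]
time: 22.12
position: [0.4489, 0.2684, 0.2844]
t 22.12 p [0.4489 0.2684 0.2844] yang -10.59 zdir [-0.001 -0.001 -1.   ] F [-1.1 -0.3  0.4] w 0.0597 gf 0.0 q [ 0.33  0.34  1.63 -0.    1.17  0.51]
bar c [0.4517 0.3714 0.136 ] len 0.0942 yaw -9.79 px [240.  61.] area 1725
bar c [0.5845 0.3015 0.136 ] len 0.0975 yaw 13.45 px [409. 117.] area 1623
bar c [0.4572 0.2392 0.136 ] len 0.0237 yaw -9.87 px [275. 214.] area 269
wrist basket0 [242. 170.  58. 134.] 0.66
wrist basket0 [214.   1.  62. 124.] 0.61
wrist basket0 [327.  58. 104. 116.] 0.56
t 22.22 p [0.4494 0.2674 0.2846] yang -10.74 zdir [-0.001 -0.001 -1.   ] F [-0.2  0.2 -0.5] w 0.0599 gf 0.0 q [ 0.32  0.34  1.63 -0.    1.17  0.51]
GO [-63.9  10.7  64.6] roll -0.24
```

```bash
python3 -m creep '[{"translation":[-35,6,20],"roll":-0.3,"gripper":60},{"translation":[-64,12,50],"roll":-0.3,"gripper":60},{"translation":[-64,12,85],"roll":-0.3,"gripper":60},{"translation":[-64,12,110],"roll":-0.3,"gripper":60},{"translation":[-64,12,130],"roll":-0.3,"gripper":60}]'|head -2
python3 -m creep '[{"translation":[0,0,15],"roll":0,"gripper":60},{"translation":[0,0,21],"roll":0,"gripper":60},{"translation":[0,0,21],"roll":0,"gripper":10},{"translation":[0,0,21],"roll":0,"gripper":10},{"translation":[0,0,21],"roll":0,"gripper":10}]' 20
python3 -m creep '[{"translation":[0,0,0],"roll":0,"gripper":8},{"translation":[0,0,0],"roll":0,"gripper":8},{"translation":[0,0,0],"roll":0,"gripper":8},{"translation":[0,0,0],"roll":0,"gripper":8},{"translation":[0,0,0],"roll":0,"gripper":8}]' 30
python3 - <<'E'
from h import *
st()
E
```

```text
time: 22.63
position: [0.4488, 0.2009, 0.1532]
time: 23.05
position: [0.4503, 0.2033, 0.1349]
tool_rot: [0.768, 0.64, 0.001, 0.001]
ft_force: [0.3, 0.3, 0.7]
grip_width: 0.0472
grip_force: 0.0
time: 23.47
position: [0.4495, 0.2037, 0.1342]
tool_rot: [0.768, 0.641, 0.0, 0.0]
ft_force: [0.0, -0.0, 0.6]
grip_width: 0.0147
grip_force: 0.2
t 23.47 p [0.4495 0.2037 0.1342] yang -10.33 zdir [ 0.001  0.    -1.   ] F [ 0.  -0.   0.6] w 0.0147 gf 0.2 q [ 0.2   0.52  1.86 -0.    0.76  0.38]
```

```bash
python3 -m creep '[{"translation":[0,0,0],"roll":0,"gripper":8},{"translation":[0,0,0],"roll":0,"gripper":8},{"translation":[0,0,0],"roll":0,"gripper":8}]' 30
python3 -m creep '[{"translation":[0,0,-15],"roll":0,"gripper":8},{"translation":[0,0,-40],"roll":0,"gripper":8},{"translation":[0,0,-80],"roll":0,"gripper":8},{"translation":[0,0,-115],"roll":0,"gripper":8},{"translation":[0,0,-130],"roll":0,"gripper":8}]'|head -2
python3 -m creep '[{"translation":[0,0,0],"roll":-3,"gripper":8},{"translation":[0,0,0],"roll":-7,"gripper":8},{"translation":[0,0,0],"roll":-11.8,"gripper":8},{"translation":[0,0,0],"roll":-11.8,"gripper":8}]'
python3 - <<'E'
from h import *
go([.4988,-.1974,.222],1.45)
E
```

```text
time: 23.72
position: [0.4497, 0.2037, 0.134]
tool_rot: [0.768, 0.64, 0.0, 0.0]
ft_force: [0.6, 1.2, 1.2]
grip_width: 0.0108
grip_force: 29.9
time: 24.13
position: [0.4508, 0.2039, 0.2677]
time: 24.47
position: [0.4485, 0.2033, 0.2635]
tool_rot: [0.698, 0.717, -0.001, -0.0]
ft_force: [1.1, -0.7, -1.5]
grip_width: 0.0107
grip_force: 30.0
t 24.47 p [0.4485 0.2033 0.2635] yang 1.54 zdir [-0.002 -0.    -1.   ] F [ 1.1 -0.7 -1.5] w 0.0107 gf 30.0 q [ 0.2   0.32  1.73 -0.    1.09  0.17]
GO [-401.9   39.6   41.6] roll 0.09
```

```bash
python3 -m creep '[{"translation":[-20,2,0],"roll":0,"gripper":8},{"translation":[-50,5,0],"roll":0,"gripper":8},{"translation":[-80,8,0],"roll":0,"gripper":8},{"translation":[-110,11,0],"roll":0,"gripper":8},{"translation":[-140,14,0],"roll":0,"gripper":8}]'|head -2
python3 -m creep '[{"translation":[-30,3,0],"roll":0,"gripper":8},{"translation":[-60,6,0],"roll":0,"gripper":8},{"translation":[-90,9,0],"roll":0,"gripper":8},{"translation":[-120,12,0],"roll":0,"gripper":8},{"translation":[-150,14,0],"roll":0,"gripper":8}]'|head -2
python3 -m creep '[{"translation":[-30,3,8],"roll":0,"gripper":8},{"translation":[-60,6,18],"roll":0,"gripper":8},{"translation":[-90,9,28],"roll":0,"gripper":8},{"translation":[-105,12,36],"roll":0,"gripper":8},{"translation":[-112,12,42],"roll":0,"gripper":8}]'|head -2
python3 -m creep '[{"translation":[0,0,0],"roll":0,"gripper":8},{"translation":[0,0,0],"roll":0,"gripper":8},{"translation":[0,0,0],"roll":0,"gripper":8}]'
python3 - <<'E'
from h import *
go([.5988,-.1948,.222],1.45)
im=viewer.camera("wrist");cv2.imwrite("pics/w7.png",im);bars(im,cam("wrist"),.225,384)
E
```

```text
time: 24.88
position: [0.4662, 0.0628, 0.2633]
time: 25.3
position: [0.4842, -0.087, 0.2633]
time: 25.72
position: [0.4998, -0.1995, 0.2206]
time: 25.97
position: [0.4991, -0.1956, 0.2219]
tool_rot: [0.698, 0.716, 0.0, -0.001]
ft_force: [-0.4, -0.1, -1.9]
grip_width: 0.0109
grip_force: 30.0
t 25.97 p [ 0.4991 -0.1956  0.2219] yang 1.5 zdir [-0.001  0.001 -1.   ] F [-0.4 -0.1 -1.9] w 0.0109 gf 30.0 q [-0.58  0.43  1.68  0.    1.03 -0.61]
GO [-1.8 99.7 -0.1] roll 0.05
bar c [ 0.4973 -0.1693  0.225 ] len 0.0446 yaw 1.58 px [258. 211.] area 2574
bar c [ 0.48   -0.2012  0.225 ] len 0.0309 yaw -1.61 px [219. 277.] area 402
bar c [ 0.5158 -0.2002  0.225 ] len 0.0308 yaw 3.48 px [297. 277.] area 415
bar c [ 0.4915 -0.2223  0.225 ] len 0.1825 yaw -88.25 px [244. 316.] area 6654
```

View pics/w7.png

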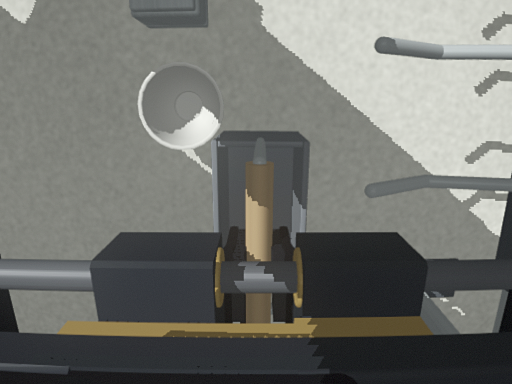

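The basket hangs straight from the gripper with its bar's near end at (259,163), and the hook0 left prong tip is at (370,190).

Run:
```python
from h import *
C=cam("wrist")
print("bar end",pix2z(C,[(259,163)],.225).round(4),"leg",pix2z(C,[(260,140)],.222).round(4),"tips",pix2z(C,[(370,190),(382,45)],.189).round(4))
r=lambda x,y:(.6605+x-.0253*y,-.0631+.0253*x+y)
print(r(-.105,-.102),r(-.105,-.028))
```

```text
bar end [[ 0.4969 -0.1475  0.225 ]] leg [[ 0.497  -0.1383  0.222 ]] tips [[ 0.557  -0.1668  0.189 ]
 [ 0.5552 -0.094   0.189 ]]
(0.5580806, -0.1677565) (0.5562084, -0.0937565)
```

```bash
python3 -m creep '[{"translation":[-1,15,0],"roll":0,"gripper":8},{"translation":[-2,30,0],"roll":0,"gripper":8},{"translation":[-2,50,0],"roll":0,"gripper":8},{"translation":[-2,70,0],"roll":0,"gripper":8},{"translation":[-2,85,0],"roll":0,"gripper":8}]'
python3 -m creep '[{"translation":[0,10,0],"roll":0,"gripper":8},{"translation":[0,15,0],"roll":0,"gripper":8},{"translation":[0,15,10],"roll":0,"gripper":8},{"translation":[0,15,20],"roll":0,"gripper":8},{"translation":[0,15,30],"roll":0,"gripper":8}]'
python3 -m creep '[{"translation":[0,0,5],"roll":0,"gripper":8},{"translation":[0,0,9],"roll":0,"gripper":8},{"translation":[0,0,12],"roll":0,"gripper":8},{"translation":[0,0,14],"roll":0,"gripper":8},{"translation":[0,0,15],"roll":0,"gripper":8}]'
python3 - <<'E'
from h import *
go([.5988,-.1955,.175],1.45)
E
```

```text
time: 26.43
position: [0.5863, -0.1956, 0.2228]
tool_rot: [0.697, 0.717, 0.001, 0.001]
ft_force: [0.5, -0.0, -1.9]
grip_width: 0.011
grip_force: 30.0
time: 26.85
position: [0.5981, -0.1962, 0.1906]
tool_rot: [0.698, 0.716, -0.0, -0.001]
ft_force: [0.4, 0.6, -1.7]
grip_width: 0.011
grip_force: 30.0
time: 27.27
position: [0.5995, -0.197, 0.1768]
tool_rot: [0.698, 0.716, 0.0, 0.0]
ft_force: [-0.1, 0.1, -1.3]
grip_width: 0.0107
grip_force: 30.0
t 27.27 p [ 0.5995 -0.197   0.1768] yang 1.43 zdir [ 0. -0. -1.] F [-0.1  0.1 -1.3] w 0.0107 gf 30.0 q [-0.49  0.61  1.48 -0.    1.05 -0.52]
GO [ 1.5 -0.7  1.8] roll -0.02
```

```bash
python3 -m creep '[{"translation":[0,0,1],"roll":0,"gripper":8},{"translation":[0,0,2],"roll":0,"gripper":8},{"translation":[0,0,2.5],"roll":0,"gripper":8},{"translation":[0,0,2.5],"roll":0,"gripper":8},{"translation":[0,0,2.5],"roll":0,"gripper":8}]'
python3 -m creep '[{"translation":[0,0,0],"roll":0,"gripper":20},{"translation":[0,0,0],"roll":0,"gripper":40},{"translation":[0,0,0],"roll":0,"gripper":40},{"translation":[0,0,0],"roll":0,"gripper":40},{"translation":[0,0,0],"roll":0,"gripper":40}]'
python3 - <<'E'
from h import *
st()
E
```

```text
time: 27.68
position: [0.6005, -0.1972, 0.1758]
tool_rot: [0.698, 0.716, 0.0, 0.002]
ft_force: [-0.6, 1.0, 5.9]
grip_width: 0.0112
grip_force: 30.1
time: 28.1
position: [0.5993, -0.1967, 0.1739]
tool_rot: [0.698, 0.716, -0.0, -0.0]
ft_force: [1.1, 0.2, 0.2]
grip_width: 0.0354
grip_force: 0.0
t 28.1 p [ 0.5993 -0.1967  0.1739] yang 1.45 zdir [-0.001  0.    -1.   ] F [1.1 0.2 0.2] w 0.0354 gf 0.0 q [-0.49  0.61  1.48 -0.    1.05 -0.52]
```

```bash
python3 -m creep '[{"translation":[0,0,-15],"roll":0,"gripper":40},{"translation":[0,0,-40],"roll":0,"gripper":40},{"translation":[0,0,-75],"roll":0,"gripper":40},{"translation":[0,0,-110],"roll":0,"gripper":60},{"translation":[0,0,-120],"roll":0,"gripper":60}]'|head -2
python3 -m creep '[{"translation":[166,-2,0],"roll":0,"gripper":60},{"translation":[166,-2,0],"roll":0,"gripper":60},{"translation":[166,-2,0],"roll":0,"gripper":60},{"translation":[166,-2,0],"roll":0,"gripper":60},{"translation":[166,-2,0],"roll":0,"gripper":60}]'|head -2
python3 -m creep '[{"translation":[166,-2,0],"roll":0,"gripper":60},{"translation":[166,-2,0],"roll":0,"gripper":60},{"translation":[166,-2,0],"roll":0,"gripper":60},{"translation":[166,-2,0],"roll":0,"gripper":60},{"translation":[166,-2,0],"roll":0,"gripper":60}]'|head -2
python3 -m creep '[{"translation":[165,-2,10],"roll":-10.5,"gripper":60},{"translation":[165,-2,10],"roll":-10.5,"gripper":60},{"translation":[165,-2,10],"roll":-10.5,"gripper":60},{"translation":[165,-2,10],"roll":-10.5,"gripper":60},{"translation":[165,-2,10],"roll":-10.5,"gripper":60}]'|head -2
python3 -m creep '[{"translation":[0,0,0],"roll":0,"gripper":60},{"translation":[0,0,0],"roll":0,"gripper":60},{"translation":[0,0,0],"roll":0,"gripper":60}]'|head -2
python3 - <<'E'
from h import *
st()
bars(viewer.camera("wrist"),cam("wrist"))
print("top");im=viewer.camera("top");cv2.imwrite("/tmp/top2.png",im);bars(im,cam("top"),vmax=384)
E
```

```text
time: 28.52
position: [0.602, -0.198, 0.3002]
time: 28.93
position: [0.5915, -0.0235, 0.2939]
time: 29.35
position: [0.5856, 0.142, 0.2939]
time: 29.77
position: [0.5795, 0.3065, 0.2831]
time: 30.02
position: [0.5812, 0.2982, 0.2841]
t 30.02 p [0.5812 0.2982 0.2841] yang 11.86 zdir [-0.001 -0.001 -1.   ] F [-0.1  0.1  0. ] w 0.0597 gf 0.0 q [ 0.3   0.53  1.31 -0.    1.31  0.1 ]
bar c [0.4522 0.3729 0.136 ] len 0.0966 yaw -10.38 px [125.  66.] area 1758
bar c [0.5833 0.3061 0.136 ] len 0.0902 yaw 12.12 px [264. 176.] area 1218
top
bar c [0.5853 0.2962 0.136 ] len 0.0784 yaw 10.27 px [144. 163.] area 92
bar c [ 0.6048 -0.2044  0.136 ] len 0.0929 yaw 1.54 px [300. 162.] area 111
```

```bash
python3 - <<'E'
from h import *
go([.584,.302,.134],12.1)
E
python3 -m creep '[{"translation":[3,3,30],"roll":0,"gripper":60},{"translation":[3,3,70],"roll":0,"gripper":60},{"translation":[3,3,105],"roll":0,"gripper":60},{"translation":[3,3,130],"roll":0,"gripper":60},{"translation":[3,3,140],"roll":0,"gripper":60}]'|head -2
python3 -m creep '[{"translation":[0,0,10],"roll":0,"gripper":60},{"translation":[0,0,10],"roll":0,"gripper":30},{"translation":[0,0,10],"roll":0,"gripper":8},{"translation":[0,0,10],"roll":0,"gripper":8},{"translation":[0,0,10],"roll":0,"gripper":8}]' 30
python3 -m creep '[{"translation":[0,0,0],"roll":0,"gripper":8},{"translation":[0,0,0],"roll":0,"gripper":8},{"translation":[0,0,0],"roll":0,"gripper":8},{"translation":[0,0,0],"roll":0,"gripper":8},{"translation":[0,0,0],"roll":0,"gripper":8}]' 30
python3 -m creep '[{"translation":[0,0,0],"roll":0,"gripper":8},{"translation":[0,0,0],"roll":0,"gripper":8},{"translation":[0,0,0],"roll":0,"gripper":8}]' 30
python3 - <<'E'
from h import *
st()
E
```

```text
t 30.12 p [0.5814 0.298  0.2844] yang 11.82 zdir [-0. -0. -1.] F [-0.4 -1.2 -0.2] w 0.0598 gf 0.0 q [ 0.3   0.53  1.31 -0.    1.31  0.1 ]
GO [  3.4   3.4 150.4] roll -0.28
time: 30.53
position: [0.5811, 0.301, 0.1402]
time: 30.95
position: [0.5845, 0.3038, 0.1364]
tool_rot: [0.63, 0.777, 0.002, 0.001]
ft_force: [-0.8, 0.0, 0.4]
grip_width: 0.0412
grip_force: 0.0
time: 31.37
position: [0.5837, 0.3036, 0.1347]
tool_rot: [0.63, 0.777, 0.0, 0.0]
ft_force: [0.8, -1.0, 0.2]
grip_width: 0.011
grip_force: 26.9
time: 31.62
position: [0.5837, 0.3036, 0.1346]
tool_rot: [0.63, 0.777, 0.0, 0.0]
ft_force: [-0.0, -0.2, 1.2]
grip_width: 0.0112
grip_force: 30.0
t 31.62 p [0.5837 0.3036 0.1346] yang 11.95 zdir [ 0.001  0.    -1.   ] F [-0.  -0.2  1.2] w 0.0112 gf 30.0 q [ 0.31  0.7   1.43 -0.    1.01  0.1 ]
```

```bash
python3 -m creep '[{"translation":[0,0,-15],"roll":0,"gripper":8},{"translation":[0,0,-45],"roll":0,"gripper":8},{"translation":[0,0,-85],"roll":0,"gripper":8},{"translation":[0,0,-125],"roll":0,"gripper":8},{"translation":[0,0,-155],"roll":0,"gripper":8}]'|head -2
python3 -m creep '[{"translation":[0,0,-20],"roll":2,"gripper":8},{"translation":[0,0,-20],"roll":5,"gripper":8},{"translation":[0,0,-20],"roll":8,"gripper":8},{"translation":[0,0,-20],"roll":10.5,"gripper":8},{"translation":[0,0,-20],"roll":10.5,"gripper":8}]'
python3 - <<'E'
from h import *
go([.47,.2,.31],1.45);go([.4955,-.067,.222],1.45)
E
```

```text
time: 32.03
position: [0.5831, 0.3035, 0.2915]
time: 32.45
position: [0.5822, 0.3032, 0.3082]
tool_rot: [0.698, 0.716, -0.001, -0.001]
ft_force: [0.3, -0.1, -3.0]
grip_width: 0.0108
grip_force: 30.0
t 32.45 p [0.5822 0.3032 0.3082] yang 1.4 zdir [-0.003 -0.001 -1.   ] F [ 0.3 -0.1 -3. ] w 0.0108 gf 30.0 q [0.31 0.51 1.27 0.   1.37 0.29]
GO [-100.4 -114.7   -1.3] roll -0.05
t 32.45 p [0.5822 0.3032 0.3082] yang 1.4 zdir [-0.003 -0.001 -1.   ] F [ 0.3 -0.1 -3. ] w 0.0108 gf 30.0 q [0.31 0.51 1.27 0.   1.37 0.29]
GO [-367.9  -95.5   86.8] roll -0.05
```

```bash
python3 -m creep '[{"translation":[-10,-20,0],"roll":0,"gripper":8},{"translation":[-25,-45,0],"roll":0,"gripper":8},{"translation":[-50,-70,0],"roll":0,"gripper":8},{"translation":[-75,-95,0],"roll":0,"gripper":8},{"translation":[-100,-115,0],"roll":0,"gripper":8}]'|head -2
python3 -m creep '[{"translation":[-30,0,5],"roll":0,"gripper":8},{"translation":[-60,2,10],"roll":0,"gripper":8},{"translation":[-90,5,20],"roll":0,"gripper":8},{"translation":[-120,8,30],"roll":0,"gripper":8},{"translation":[-150,12,40],"roll":0,"gripper":8}]'|head -2
python3 -m creep '[{"translation":[-30,2,10],"roll":0,"gripper":8},{"translation":[-60,4,22],"roll":0,"gripper":8},{"translation":[-90,6,34],"roll":0,"gripper":8},{"translation":[-110,7,42],"roll":0,"gripper":8},{"translation":[-118,7,47],"roll":0,"gripper":8}]'|head -2
python3 -m creep '[{"translation":[0,0,0],"roll":0,"gripper":8},{"translation":[0,0,0],"roll":0,"gripper":8},{"translation":[0,0,0],"roll":0,"gripper":8}]'
python3 - <<'E'
from h import *
go([.4955,-.067,.222],1.45);go([.5955,-.0646,.222],1.45)
im=viewer.camera("wrist");C=cam("wrist");cv2.imwrite("/tmp/w8.png",im);bars(im,C,.225,225)
E
```

```text
time: 32.87
position: [0.4677, 0.1997, 0.3083]
time: 33.28
position: [0.4857, 0.0497, 0.2687]
time: 33.7
position: [0.4964, -0.0696, 0.221]
time: 33.95
position: [0.4963, -0.0656, 0.2226]
tool_rot: [0.698, 0.716, 0.0, -0.0]
ft_force: [-0.3, 0.2, -2.9]
grip_width: 0.0112
grip_force: 30.0
t 33.95 p [ 0.4963 -0.0656  0.2226] yang 1.52 zdir [-0.     0.001 -1.   ] F [-0.3  0.2 -2.9] w 0.0112 gf 30.0 q [-0.36  0.39  1.76  0.    0.99 -0.38]
GO [-1.4 -0.9  0.6] roll 0.07
t 33.95 p [ 0.4963 -0.0656  0.2226] yang 1.52 zdir [-0.     0.001 -1.   ] F [-0.3  0.2 -2.9] w 0.0112 gf 30.0 q [-0.36  0.39  1.76  0.    0.99 -0.38]
GO [-1.7 99.2  0.5] roll 0.07
bar c [ 0.494  -0.0311  0.225 ] len 0.0266 yaw 1.58 px [258. 194.] area 1466
```

```bash
python3 -m creep '[{"translation":[-1,15,0],"roll":0,"gripper":8},{"translation":[-1,30,0],"roll":0,"gripper":8},{"translation":[-1,50,0],"roll":0,"gripper":8},{"translation":[-1,70,0],"roll":0,"gripper":8},{"translation":[-1,85,0],"roll":0,"gripper":8}]'|head -4
python3 -m creep '[{"translation":[0,10,0],"roll":0,"gripper":8},{"translation":[0,14.5,0],"roll":0,"gripper":8},{"translation":[0,14.5,10],"roll":0,"gripper":8},{"translation":[0,14.5,20],"roll":0,"gripper":8},{"translation":[0,14.5,30],"roll":0,"gripper":8}]'|head -4
python3 -m creep '[{"translation":[0,0,5],"roll":0,"gripper":8},{"translation":[0,0,9],"roll":0,"gripper":8},{"translation":[0,0,12],"roll":0,"gripper":8},{"translation":[0,0,14],"roll":0,"gripper":8},{"translation":[0,0,16],"roll":0,"gripper":8}]'|head -4
python3 -m creep '[{"translation":[0,0,1],"roll":0,"gripper":8},{"translation":[0,0,2],"roll":0,"gripper":8},{"translation":[0,0,2],"roll":0,"gripper":8},{"translation":[0,0,2],"roll":0,"gripper":8}]'
python3 - <<'E'
from h import *
go([.5955,-.0646,.175],1.45)
E
```

```text
time: 34.42
position: [0.5834, -0.0641, 0.2232]
tool_rot: [0.697, 0.717, 0.001, 0.001]
ft_force: [-0.1, 0.4, -2.1]
time: 34.83
position: [0.5946, -0.0645, 0.1911]
tool_rot: [0.698, 0.716, -0.001, -0.001]
ft_force: [0.5, -0.2, -3.2]
time: 35.25
position: [0.5962, -0.0655, 0.1764]
tool_rot: [0.698, 0.716, 0.0, 0.0]
ft_force: [-0.1, 1.8, 3.8]
time: 35.58
position: [0.5973, -0.0657, 0.1756]
tool_rot: [0.698, 0.716, 0.001, 0.002]
ft_force: [-0.5, 0.1, 4.9]
grip_width: 0.0107
grip_force: 30.0
t 35.58 p [ 0.5973 -0.0657  0.1756] yang 1.45 zdir [ 0.003 -0.001 -1.   ] F [-0.5  0.1  4.9] w 0.0107 gf 30.0 q [-0.3   0.57  1.56  0.    1.   -0.32]
GO [ 1.1 -1.7  0.6] roll -0.0
```

```bash
python3 -m creep '[{"translation":[0,0,0],"roll":0,"gripper":20},{"translation":[0,0,0],"roll":0,"gripper":40},{"translation":[0,0,0],"roll":0,"gripper":40},{"translation":[0,0,0],"roll":0,"gripper":40},{"translation":[0,0,0],"roll":0,"gripper":40}]'|tail -2
python3 -m creep '[{"translation":[0,0,-15],"roll":0,"gripper":40},{"translation":[0,0,-40],"roll":0,"gripper":40},{"translation":[0,0,-75],"roll":0,"gripper":40},{"translation":[0,0,-110],"roll":0,"gripper":60},{"translation":[0,0,-120],"roll":0,"gripper":60}]'|head -2
python3 -m creep '[{"translation":[148,-45,0],"roll":0,"gripper":60},{"translation":[148,-45,0],"roll":0,"gripper":60},{"translation":[148,-45,0],"roll":0,"gripper":60},{"translation":[148,-45,0],"roll":0,"gripper":60},{"translation":[148,-45,0],"roll":0,"gripper":60}]'|head -2
python3 -m creep '[{"translation":[148,-45,0],"roll":0,"gripper":60},{"translation":[148,-45,0],"roll":0,"gripper":60},{"translation":[148,-45,0],"roll":0,"gripper":60},{"translation":[148,-45,0],"roll":0,"gripper":60},{"translation":[148,-45,0],"roll":0,"gripper":60}]'|head -2
python3 -m creep '[{"translation":[147,-45,10],"roll":11.5,"gripper":60},{"translation":[147,-45,10],"roll":11.5,"gripper":60},{"translation":[147,-45,10],"roll":11.5,"gripper":60},{"translation":[147,-45,10],"roll":11.5,"gripper":60},{"translation":[147,-45,10],"roll":11.5,"gripper":60}]'|head -2
python3 -m creep '[{"translation":[0,0,0],"roll":0,"gripper":60},{"translation":[0,0,0],"roll":0,"gripper":60},{"translation":[0,0,0],"roll":0,"gripper":60}]'|head -2
python3 - <<'E'
from h import *
go([.452,.373,.134],-10.1)
bars(viewer.camera("wrist"),cam("wrist"))
print("top");im=viewer.camera("top");bars(im,cam("top"),vmax=384);bars(im,cam("top"),z=.177,vmax=384)
E
```

```text
grip_width: 0.0353
grip_force: 0.0
time: 36.42
position: [0.5987, -0.066, 0.2999]
time: 36.83
position: [0.544, 0.0865, 0.2937]
time: 37.25
position: [0.4962, 0.2325, 0.2937]
time: 37.67
position: [0.448, 0.3782, 0.2833]
time: 37.92
position: [0.4508, 0.3726, 0.2841]
t 37.92 p [0.4508 0.3726 0.2841] yang -10.15 zdir [-0.    -0.001 -1.   ] F [ 0.3  0.3 -0.3] w 0.0596 gf 0.0 q [ 0.5   0.43  1.49 -0.    1.23  0.68]
GO [  0.8   1.1 150.1] roll -0.05
bar c [0.4524 0.3775 0.136 ] len 0.0869 yaw -10.01 px [261. 178.] area 1166
top
bar c [ 0.6011 -0.0684  0.136 ] len 0.0895 yaw 1.52 px [258. 162.] area 76
bar c [ 0.6048 -0.2044  0.136 ] len 0.0929 yaw 1.54 px [300. 162.] area 101
bar c [0.4505 0.3702 0.136 ] len 0.0855 yaw -8.36 px [119. 205.] area 100
bar c [ 0.5961 -0.0679  0.177 ] len 0.0868 yaw 1.52 px [258. 162.] area 76
bar c [ 0.5996 -0.1998  0.177 ] len 0.0901 yaw 1.54 px [300. 162.] area 101
bar c [0.45   0.3575 0.177 ] len 0.0829 yaw -8.36 px [119. 205.] area 100
```

Two are hung correctly and the third basket is unmoved, so I'll grasp it.

```bash
python3 -m creep '[{"translation":[1,1,30],"roll":0,"gripper":60},{"translation":[1,1,70],"roll":0,"gripper":60},{"translation":[1,1,105],"roll":0,"gripper":60},{"translation":[1,1,130],"roll":0,"gripper":60},{"translation":[1,1,140],"roll":0,"gripper":60}]'|head -2
python3 -m creep '[{"translation":[0,0,10],"roll":0,"gripper":60},{"translation":[0,0,10],"roll":0,"gripper":30},{"translation":[0,0,10],"roll":0,"gripper":8},{"translation":[0,0,10],"roll":0,"gripper":8},{"translation":[0,0,10],"roll":0,"gripper":8}]' 30 |head -2
python3 -m creep '[{"translation":[0,0,0],"roll":0,"gripper":8},{"translation":[0,0,0],"roll":0,"gripper":8},{"translation":[0,0,0],"roll":0,"gripper":8},{"translation":[0,0,0],"roll":0,"gripper":8},{"translation":[0,0,0],"roll":0,"gripper":8}]' 30|head -2
python3 -m creep '[{"translation":[0,0,0],"roll":0,"gripper":8},{"translation":[0,0,0],"roll":0,"gripper":8},{"translation":[0,0,0],"roll":0,"gripper":8}]' 30
python3 -m creep '[{"translation":[0,0,-15],"roll":0,"gripper":8},{"translation":[0,0,-45],"roll":0,"gripper":8},{"translation":[0,0,-85],"roll":0,"gripper":8},{"translation":[0,0,-125],"roll":0,"gripper":8},{"translation":[0,0,-145],"roll":0,"gripper":8}]'|head -2
python3 -m creep '[{"translation":[0,0,0],"roll":-3,"gripper":8},{"translation":[0,0,0],"roll":-7,"gripper":8},{"translation":[0,0,0],"roll":-11.5,"gripper":8},{"translation":[0,0,0],"roll":-11.5,"gripper":8}]'
python3 - <<'E'
from h import *
r=lambda x,y:(.6605+x-.0253*y,-.0631+.0253*x+y)
print(r(-.065,.13));go([*r(-.165,.13),.222],1.45)
E
```

```text
time: 38.43
position: [0.4496, 0.3725, 0.1407]
time: 38.85
position: [0.4522, 0.3755, 0.1361]
time: 39.27
position: [0.4515, 0.375, 0.1346]
time: 39.52
position: [0.4515, 0.375, 0.1346]
tool_rot: [0.766, 0.642, 0.0, 0.0]
ft_force: [0.9, -0.4, 1.5]
grip_width: 0.011
grip_force: 30.0
time: 39.93
position: [0.452, 0.3757, 0.2833]
time: 40.27
position: [0.45, 0.3745, 0.2785]
tool_rot: [0.698, 0.716, -0.001, -0.001]
ft_force: [0.3, -0.6, -2.2]
grip_width: 0.0107
grip_force: 30.0
(0.5922109999999999, 0.0652555)
t 40.27 p [0.45   0.3745 0.2785] yang 1.53 zdir [-0.003 -0.001 -1.   ] F [ 0.3 -0.6 -2.2] w 0.0107 gf 30.0 q [0.5  0.43 1.49 0.   1.22 0.48]
GO [-312.7   34.    56.7] roll 0.08
```

```bash
python3 -m creep '[{"translation":[-15,2,0],"roll":0,"gripper":8},{"translation":[-45,5,0],"roll":0,"gripper":8},{"translation":[-75,8,0],"roll":0,"gripper":8},{"translation":[-105,11,0],"roll":0,"gripper":8},{"translation":[-135,14,0],"roll":0,"gripper":8}]'|head -2
python3 -m creep '[{"translation":[-30,3,10],"roll":0,"gripper":8},{"translation":[-60,6,22],"roll":0,"gripper":8},{"translation":[-90,10,34],"roll":0,"gripper":8},{"translation":[-120,14,44],"roll":0,"gripper":8},{"translation":[-140,17,50],"roll":0,"gripper":8}]'|head -2
python3 -m creep '[{"translation":[-20,2,3],"roll":0,"gripper":8},{"translation":[-36,3,6],"roll":0,"gripper":8},{"translation":[-36,3,6],"roll":0,"gripper":8},{"translation":[-36,3,6],"roll":0,"gripper":8},{"translation":[-36,3,6],"roll":0,"gripper":8}]'
python3 - <<'E'
from h import *
go([.5922,.0653,.222],1.45)
im=viewer.camera("wrist");C=cam("wrist");bars(im,C,.225,225)
E
```

```text
time: 40.68
position: [0.4676, 0.2391, 0.2785]
time: 41.1
position: [0.488, 0.0983, 0.2277]
time: 41.52
position: [0.4925, 0.0654, 0.2231]
tool_rot: [0.699, 0.716, -0.0, -0.001]
ft_force: [-0.8, -1.2, -2.6]
grip_width: 0.0112
grip_force: 30.0
t 41.52 p [0.4925 0.0654 0.2231] yang 1.39 zdir [-0.001  0.001 -1.   ] F [-0.8 -1.2 -2.6] w 0.0112 gf 30.0 q [-0.09  0.38  1.77  0.    0.99 -0.12]
GO [-2.5 99.7  1. ] roll -0.06
bar c [0.4904 0.0999 0.225 ] len 0.0267 yaw 1.5 px [258. 194.] area 1568
```

```bash
python3 -m creep '[{"translation":[-2,15,0],"roll":0,"gripper":8},{"translation":[-2,30,0],"roll":0,"gripper":8},{"translation":[-2,50,0],"roll":0,"gripper":8},{"translation":[-2,70,0],"roll":0,"gripper":8},{"translation":[-2,85,0],"roll":0,"gripper":8}]'|head -4
python3 -m creep '[{"translation":[0,10,0],"roll":0,"gripper":8},{"translation":[0,15,0],"roll":0,"gripper":8},{"translation":[0,15,10],"roll":0,"gripper":8},{"translation":[0,15,20],"roll":0,"gripper":8},{"translation":[0,15,30],"roll":0,"gripper":8}]'|head -4
python3 -m creep '[{"translation":[0,0,5],"roll":0,"gripper":8},{"translation":[0,0,9],"roll":0,"gripper":8},{"translation":[0,0,12],"roll":0,"gripper":8},{"translation":[0,0,14],"roll":0,"gripper":8},{"translation":[0,0,16],"roll":0,"gripper":8}]'|head -4
python3 -m creep '[{"translation":[0,0,1],"roll":0,"gripper":8},{"translation":[0,0,2],"roll":0,"gripper":8},{"translation":[0,0,2],"roll":0,"gripper":8},{"translation":[0,0,2],"roll":0,"gripper":8}]'
python3 - <<'E'
from h import *
go([.5922,.0653,.175],1.45)
E
```

```text
time: 41.98
position: [0.5795, 0.0665, 0.2237]
tool_rot: [0.698, 0.716, 0.001, 0.001]
ft_force: [-0.3, 0.1, -2.2]
time: 42.4
position: [0.5913, 0.066, 0.1919]
tool_rot: [0.698, 0.716, -0.001, -0.001]
ft_force: [-0.6, 0.2, -2.4]
time: 42.82
position: [0.5931, 0.0653, 0.1774]
tool_rot: [0.698, 0.716, 0.0, 0.0]
ft_force: [0.2, -0.6, -2.0]
time: 43.15
position: [0.5932, 0.0653, 0.1757]
tool_rot: [0.698, 0.716, 0.0, 0.0]
ft_force: [-0.6, -0.8, -0.6]
grip_width: 0.011
grip_force: 30.0
t 43.15 p [0.5932 0.0653 0.1757] yang 1.45 zdir [ 0.001 -0.    -1.   ] F [-0.6 -0.8 -0.6] w 0.011 gf 30.0 q [-0.08  0.57  1.57 -0.    1.   -0.1 ]
GO [ 0.  -1.   0.7] roll 0.0
```

```bash
python3 -m creep '[{"translation":[0,0,1],"roll":0,"gripper":8},{"translation":[0,0,1.5],"roll":0,"gripper":8},{"translation":[0,0,1.5],"roll":0,"gripper":20},{"translation":[0,0,1.5],"roll":0,"gripper":40},{"translation":[0,0,1.5],"roll":0,"gripper":40}]'|tail -3
python3 -m creep '[{"translation":[0,0,0],"roll":0,"gripper":40},{"translation":[0,0,0],"roll":0,"gripper":40}]'|tail -3
python3 -m creep '[{"translation":[0,0,-15],"roll":0,"gripper":40},{"translation":[0,0,-40],"roll":0,"gripper":40},{"translation":[0,0,-75],"roll":0,"gripper":40},{"translation":[0,0,-110],"roll":0,"gripper":40},{"translation":[0,0,-140],"roll":0,"gripper":40}]'|head -2
python3 -m creep '[{"translation":[40,-20,0],"roll":0,"gripper":40},{"translation":[80,-40,0],"roll":0,"gripper":40},{"translation":[120,-60,0],"roll":0,"gripper":40},{"translation":[160,-80,0],"roll":0,"gripper":40},{"translation":[195,-100,0],"roll":0,"gripper":40}]'|head -2
python3 -m creep '[{"translation":[100,0,0],"roll":0,"gripper":40},{"translation":[100,0,0],"roll":0,"gripper":40},{"translation":[100,0,0],"roll":0,"gripper":40},{"translation":[100,0,0],"roll":0,"gripper":40},{"translation":[100,0,0],"roll":0,"gripper":40}]'|head -2
python3 - <<'E'
from h import *
st()
t=viewer.camera("top");q=viewer.camera("scene")
bars(t,cam("top"),z=.177,vmax=384);det("top",["tin","bowl","dish"])
r=lambda a,s:cv2.resize(a,None,fx=s,fy=s,interpolation=cv2.INTER_CUBIC)
a=r(t[125:235,180:360],4);b=r(q[100:240,180:320],3)
o=np.zeros((600,800,3),np.uint8);o[:440,:720]=a;cv2.imwrite("pics/fin_t.png",a);cv2.imwrite("pics/fin_s.png",r(q[110:280,160:310],3.5))
E
```

```text
ft_force: [0.5, -0.0, 0.8]
grip_width: 0.0237
grip_force: 0.0
ft_force: [-0.2, -0.5, -0.1]
grip_width: 0.0353
grip_force: 0.0
time: 44.15
position: [0.5932, 0.0654, 0.3158]
time: 44.57
position: [0.4927, 0.2498, 0.3139]
time: 44.98
position: [0.4905, 0.3491, 0.3133]
t 44.98 p [0.4905 0.3491 0.3133] yang 1.59 zdir [-0.001 -0.001 -1.   ] F [0.4 0.6 0.1] w 0.0401 gf 0.0 q [ 0.43  0.42  1.4  -0.    1.31  0.41]
bar c [0.5926 0.0623 0.177 ] len 0.0869 yaw 1.51 px [216. 162.] area 103
bar c [ 0.5961 -0.0679  0.177 ] len 0.0868 yaw 1.52 px [258. 162.] area 84
bar c [ 0.5996 -0.1998  0.177 ] len 0.0901 yaw 1.54 px [300. 162.] area 100
top tin [231. 224.  18.  19.] 0.8
top tin [201. 155.  34.  20.] 0.2
top bowl [260. 203.  27.  27.] 0.63
top bowl [279. 156.  38.  24.] 0.26
top dish [195. 210.  26.  21.] 0.7
top dish [330. 174.  14.  26.] 0.22
```

View pics/fin_t.png

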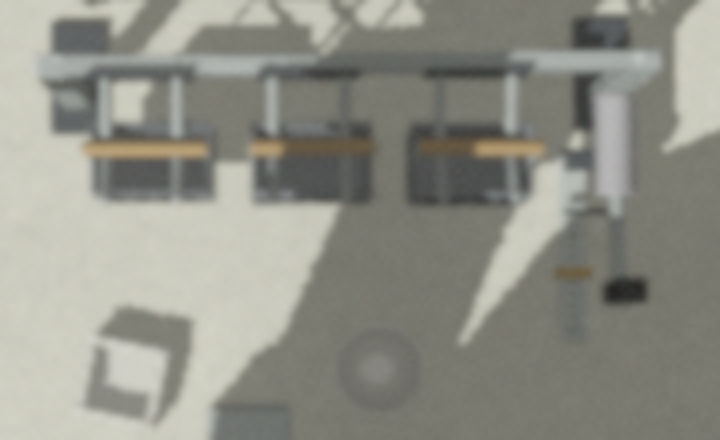

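View pics/fin_s.png

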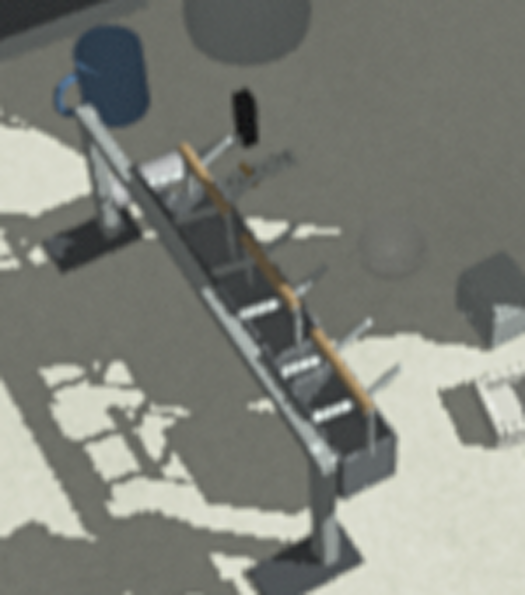

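The top view shows all three bars on their hooks and the gauge home. But the tin has been knocked towards the robot: its far edge is at (250,405), where it should be level with the bowl and dish. I'll measure it and put it back.

Run:
```python
from h import *
C=cam("top")
print("tin",pix2z(C,[(240,233.5),(231,224),(249,243)],.058).round(4),"far edge",pix2z(C,[(180+250/4,125+405/4),(180+212/4,125+408/4),(180+290/4,125+405/4)],.052).round(4))
print("bowl",pix2z(C,[(180+379/4,125+369/4)],.045).round(4),"dish",pix2z(C,[(180+127/4,125+380/4)],.03).round(4))
go([.40,.05,.31],1.6)
```

```text
tin [[ 0.3672 -0.0153  0.058 ]
 [ 0.398   0.0157  0.058 ]
 [ 0.3364 -0.0462  0.058 ]] far edge [[ 0.3913 -0.0229  0.052 ]
 [ 0.388   0.009   0.052 ]
 [ 0.3922 -0.0564  0.052 ]]
bowl [[ 0.4243 -0.1309  0.045 ]] dish [[0.4092 0.0831 0.03  ]]
t 45.23 p [0.4913 0.347  0.3138] yang 1.34 zdir [-0. -0. -1.] F [-0.9  0.1  0.3] w 0.0399 gf 0.0 q [ 0.43  0.42  1.4  -0.    1.31  0.41]
GO [-294.8  -98.2    4. ] roll -0.26
```

```bash
python3 -m creep '[{"translation":[-183,-45,15],"roll":-33,"gripper":80},{"translation":[-183,-45,15],"roll":-33,"gripper":80},{"translation":[-183,-45,15],"roll":-33,"gripper":80},{"translation":[-183,-45,15],"roll":-33,"gripper":80},{"translation":[-183,-45,15],"roll":-33,"gripper":80}]'|head -2
python3 -m creep '[{"translation":[0,0,0],"roll":-33,"gripper":80},{"translation":[0,0,0],"roll":-33,"gripper":80},{"translation":[0,0,0],"roll":-33,"gripper":80},{"translation":[0,0,0],"roll":-33,"gripper":80},{"translation":[0,0,0],"roll":-33,"gripper":80}]'|head -2
python3 -m creep '[{"translation":[0,0,0],"roll":-25,"gripper":80},{"translation":[0,0,0],"roll":-25,"gripper":80},{"translation":[0,0,0],"roll":-25,"gripper":80},{"translation":[0,0,0],"roll":-25,"gripper":80}]'|head -2
python3 - <<'E'
from h import *
go([.41,-.02,.28],92)
E
```

```text
time: 45.65
position: [0.4495, 0.1612, 0.2988]
time: 46.07
position: [0.4507, 0.1631, 0.2991]
time: 46.4
position: [0.4507, 0.1633, 0.2991]
t 46.4 p [0.4507 0.1633 0.2991] yang 92.64 zdir [ 0. -0. -1.] F [ 0.4 -0.6 -0.3] w 0.0801 gf 0.0 q [ 0.11  0.26  1.71 -0.    1.17 -1.5 ]
GO [  49.1 -181.2   19.1] roll 0.64
```

```bash
python3 -m creep '[{"translation":[25,-91,10],"roll":0,"gripper":80},{"translation":[49,-181,19],"roll":0,"gripper":80},{"translation":[49,-181,19],"roll":0,"gripper":80},{"translation":[49,-181,19],"roll":0,"gripper":80},{"translation":[49,-181,19],"roll":0,"gripper":80}]'|head -2
python3 -m creep '[{"translation":[0,0,0],"roll":0,"gripper":80},{"translation":[0,0,0],"roll":0,"gripper":80},{"translation":[0,0,0],"roll":0,"gripper":80},{"translation":[0,0,0],"roll":0,"gripper":80}]'|head -2
python3 - <<'E'
from h import *
st()
im=viewer.camera("wrist");C=cam("wrist");cv2.imwrite("/tmp/w9.png",im)
for t in("tin","bowl","dish"):
    for d in viewer.recognise("wrist",t)[:2]:
        l,u,w,h=d["bbox"];z=dict(tin=.052,bowl=.045,dish=.03)[t]
        print(t,np.round(d["bbox"],1),round(d["p"],2),pix2z(C,[(l,u),(l+w,u),(l,u+h),(l+w,u+h),(l+w/2,u+h/2)],z).round(4).tolist())
        if t=="tin":
            l,u,w,h=map(int,(l-8,u-8,w+16,h+16));c=im[max(u,0):u+h,l:l+w]
            g=cv2.GaussianBlur(c,(3,3),0)
            e=cv2.Canny(g,25,60)
            s=cv2.HoughLinesP(e,1,np.pi/360,18,minLineLength=25,maxLineGap=5)
            if s is not None:
                for a in s[:,0]:
                    P=pix2z(C,[(a[0]+l,a[1]+max(u,0)),(a[2]+l,a[3]+max(u,0))],.057);print("  line",P[:,:2].round(4).tolist())
E
```

```text
time: 46.82
position: [0.408, -0.0222, 0.2798]
time: 47.15
position: [0.4096, -0.018, 0.2801]
t 47.15 p [ 0.4096 -0.018   0.2801] yang 92.48 zdir [ 0.001  0.    -1.   ] F [-0.4 -0.2 -0.9] w 0.0798 gf 0.0 q [-0.32  0.18  1.89  0.    1.08 -1.93]
tin [226.5  93.4  63.4  58.6] 0.9 [[0.3304, -0.0534, 0.052], [0.3275, 0.0128, 0.052], [0.3922, -0.052, 0.052], [0.3891, 0.0169, 0.052], [0.3592, -0.019, 0.052]]
  line [[0.3318, -0.0442], [0.3293, 0.0095]]
  line [[0.3907, -0.036], [0.3889, 0.0037]]
  line [[0.3882, -0.0533], [0.3332, -0.0545]]
  line [[0.3713, 0.0154], [0.3311, 0.0137]]
bowl [126.  144.7  71.5  66.4] 0.9 [[0.3897, -0.1649, 0.045], [0.3865, -0.0849, 0.045], [0.4677, -0.1693, 0.045], [0.4637, -0.085, 0.045], [0.4259, -0.1257, 0.045]]
dish [309.7 131.1  75.4  67. ] 0.61 [[0.3673, 0.04, 0.03], [0.3629, 0.1268, 0.03], [0.4464, 0.0467, 0.03], [0.4424, 0.138, 0.03], [0.4038, 0.0874, 0.03]]
dish [  0.  218.9   6.5  13.4] 0.36 [[0.4914, -0.3402, 0.03], [0.4909, -0.3313, 0.03], [0.5098, -0.3433, 0.03], [0.5093, -0.3343, 0.03], [0.5003, -0.3372, 0.03]]
```

```bash
python3 - <<'E'
from h import *
go([.378,-.020,.12],92.7);go([.378,-.020,.042],92.7)
E
python3 -m creep '[{"translation":[15,-1,35],"roll":0,"gripper":85},{"translation":[31,-2,75],"roll":0,"gripper":85},{"translation":[31,-2,110],"roll":0,"gripper":85},{"translation":[31,-2,140],"roll":0,"gripper":85},{"translation":[31,-2,160],"roll":0,"gripper":85}]'|head -3
python3 -m creep '[{"translation":[0,0,0],"roll":0,"gripper":85},{"translation":[0,0,0],"roll":0,"gripper":85}]'|head -3
python3 - <<'E'
from h import *
go([.378,-.020,.042],92.7)
E
```

```text
t 47.35 p [ 0.4096 -0.0178  0.2799] yang 92.55 zdir [ 0.  0. -1.] F [0.4 0.1 0.3] w 0.0804 gf 0.0 q [-0.32  0.18  1.89  0.    1.08 -1.93]
GO [ 31.7  -0.8 159.9] roll -0.15
t 47.35 p [ 0.4096 -0.0178  0.2799] yang 92.55 zdir [ 0.  0. -1.] F [0.4 0.1 0.3] w 0.0804 gf 0.0 q [-0.32  0.18  1.89  0.    1.08 -1.93]
GO [ 31.7  -0.8 237.9] roll -0.15
time: 47.77
position: [0.3776, -0.0211, 0.1179]
tool_rot: [-0.022, 1.0, 0.0, -0.001]
time: 47.93
position: [0.3783, -0.0214, 0.1193]
tool_rot: [-0.022, 1.0, 0.001, -0.001]
t 47.93 p [ 0.3783 -0.0214  0.1193] yang 92.5 zdir [-0.003  0.001 -1.   ] F [ 0.6 -1.   0.4] w 0.085 gf 0.0 q [-0.35  0.46  2.15  0.    0.54 -1.97]
GO [ 0.   1.3 77.3] roll -0.2
```

```bash
python3 -m creep '[{"translation":[0,1,20],"roll":0,"gripper":85},{"translation":[0,1,40],"roll":0,"gripper":85},{"translation":[0,1,60],"roll":0,"gripper":85},{"translation":[0,1,74],"roll":0,"gripper":85},{"translation":[0,1,74],"roll":0,"gripper":85}]'
python3 - <<'E'
from h import *
go([.378,-.020,.043],92.7)
E
```

```text
time: 48.35
position: [0.3794, -0.021, 0.0454]
tool_rot: [-0.022, 1.0, -0.0, 0.0]
ft_force: [-0.7, 0.3, -0.2]
grip_width: 0.0852
grip_force: 0.0
t 48.35 p [ 0.3794 -0.021   0.0454] yang 92.48 zdir [ 0. -0. -1.] F [-0.7  0.3 -0.2] w 0.0852 gf 0.0 q [-0.35  0.66  2.19 -0.    0.29 -1.97]
GO [1.4 1.1 2.4] roll -0.22
```

```bash
python3 -m creep '[{"translation":[0,0,0],"roll":0,"gripper":55},{"translation":[0,0,0],"roll":0,"gripper":55},{"translation":[0,0,0],"roll":0,"gripper":55},{"translation":[0,0,0],"roll":0,"gripper":55},{"translation":[0,0,0],"roll":0,"gripper":55}]' 35
python3 -m creep '[{"translation":[0,0,-3],"roll":0,"gripper":55},{"translation":[0,0,-7],"roll":0,"gripper":55},{"translation":[0,0,-10],"roll":0,"gripper":55},{"translation":[0,0,-10],"roll":0,"gripper":55}]'|head -3
python3 - <<'E'
from h import *
go([.4340,-.0205,.056])
E
```

```text
time: 48.77
position: [0.3794, -0.0211, 0.0471]
tool_rot: [-0.021, 1.0, -0.001, 0.002]
ft_force: [1.2, 1.7, 8.4]
grip_width: 0.0703
grip_force: 34.9
time: 49.1
position: [0.3788, -0.021, 0.0565]
tool_rot: [-0.021, 1.0, -0.0, 0.001]
t 49.1 p [ 0.3788 -0.021   0.0565] yang 92.45 zdir [ 0.001 -0.    -1.   ] F [ 0.7  0.3 -4. ] w 0.0699 gf 34.9 q [-0.35  0.63  2.19 -0.    0.33 -1.97]
GO [-55.2  -1.9   0.6] roll None
```

```bash
python3 -m creep '[{"translation":[-10,0,0],"roll":0,"gripper":55},{"translation":[-25,-1,0],"roll":0,"gripper":55},{"translation":[-40,-2,0],"roll":0,"gripper":55},{"translation":[-50,-2,0],"roll":0,"gripper":55},{"translation":[-55,-2,0],"roll":0,"gripper":55}]'|head -2
python3 -m creep '[{"translation":[0,0,3],"roll":0,"gripper":55},{"translation":[0,0,6],"roll":0,"gripper":55},{"translation":[0,0,8],"roll":0,"gripper":55},{"translation":[0,0,9.5],"roll":0,"gripper":55},{"translation":[0,0,9.5],"roll":0,"gripper":55}]'
python3 - <<'E'
from h import *
st()
E
```

```text
time: 49.52
position: [0.4355, -0.0209, 0.0559]
time: 49.93
position: [0.4318, -0.0201, 0.0471]
tool_rot: [-0.021, 1.0, 0.0, -0.001]
ft_force: [-2.1, 1.8, 11.3]
grip_width: 0.0699
grip_force: 34.9
t 49.93 p [ 0.4318 -0.0201  0.0471] yang 92.45 zdir [-0.002  0.001 -1.   ] F [-2.1  1.8 11.3] w 0.0699 gf 34.9 q [-0.31  0.66  2.06 -0.    0.42 -1.92]
```

```bash
python3 -m creep '[{"translation":[0,0,0],"roll":0,"gripper":75},{"translation":[0,0,0],"roll":0,"gripper":82},{"translation":[0,0,0],"roll":0,"gripper":82},{"translation":[0,0,0],"roll":0,"gripper":82}]'|tail -3
python3 -m creep '[{"translation":[0,0,-20],"roll":0,"gripper":82},{"translation":[0,0,-60],"roll":0,"gripper":82},{"translation":[0,0,-100],"roll":0,"gripper":82},{"translation":[0,0,-140],"roll":0,"gripper":82},{"translation":[0,0,-180],"roll":0,"gripper":82}]'|head -2
python3 -m creep '[{"translation":[0,0,-54],"roll":0,"gripper":82},{"translation":[0,0,-54],"roll":0,"gripper":82},{"translation":[0,0,-54],"roll":0,"gripper":82},{"translation":[0,0,-54],"roll":0,"gripper":82}]'|head -2
python3 - <<'E'
from h import *
st()
im=viewer.camera("wrist");C=cam("wrist")
for t in("tin","bowl","dish"):
    for d in viewer.recognise("wrist",t)[:1]:
        l,u,w,h=d["bbox"];z=dict(tin=.052,bowl=.045,dish=.03)[t]
        print(t,np.round(d["bbox"],1),round(d["p"],2),pix2z(C,[(l,u),(l+w,u+h),(l+w/2,u+h/2)],z).round(4).tolist())
im=viewer.camera("top");bars(im,cam("top"),.177,384)
E
```

```text
ft_force: [-0.3, 0.7, 0.3]
grip_width: 0.0809
grip_force: 0.0
time: 50.68
position: [0.4327, -0.0204, 0.2279]
time: 51.02
position: [0.4334, -0.0206, 0.2807]
t 51.02 p [ 0.4334 -0.0206  0.2807] yang 92.45 zdir [ 0.001 -0.    -1.   ] F [-0.9 -0.1 -1.4] w 0.0819 gf 0.0 q [-0.31  0.21  1.84 -0.    1.09 -1.92]
tin [230.3 118.   62.8  61. ] 0.81 [[0.378, -0.0511, 0.052], [0.4413, 0.0201, 0.052], [0.409, -0.0163, 0.052]]
bowl [126.2 121.6  70.8  68.8] 0.97 [[0.3864, -0.1656, 0.045], [0.4609, -0.0878, 0.045], [0.4229, -0.1274, 0.045]]
dish [314.1 110.7  74.7  69.1] 0.8 [[0.3669, 0.0408, 0.03], [0.4421, 0.1366, 0.03], [0.4035, 0.0872, 0.03]]
bar c [0.5926 0.0623 0.177 ] len 0.0869 yaw 1.51 px [216. 162.] area 107
bar c [ 0.5961 -0.0679  0.177 ] len 0.0868 yaw 1.52 px [258. 162.] area 85
bar c [ 0.6011 -0.1982  0.177 ] len 0.087 yaw 1.54 px [300. 161.] area 84
```

```bash
python3 -c "
from rig import hand_in
print(hand_in())"
```

```text
the job is handed in; nothing more can be done
None
```

The job is handed in: the gauge was held on the clip for over 3 s and eased home, all three baskets then hung one to a hook, and the tin, found knocked about 5 cm out of place at the end, was put back upright midway between the bowl and the dish.

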